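# Empty the cheese portioner's catch drawer into the tote

## Robot

A 6-joint arm with a two-finger parallel gripper is mounted at the origin on the work surface; the furniture and walls round the work are solid. World frame = base frame: x ahead of the robot, y to its left, z up, the work surface at z = 0. Lengths are in m, angles in rad, forces in N, time in s.
With the tool pointing down it reaches from about 0.4 to 0.825 m from the base axis. Payload 7 kg.
Tool frame: the origin (TCP) lies midway between the tips of the shut fingers; the grasp point (between the pads) lies 19 mm behind it; z points along the fingers, y is the line along which they close (so a half turn about z gives the same grasp; the last joint's range is limited). The gripper opens to 88 mm and grips with 3 to 60 N. Pads are 19 mm wide; open, the fingers measure 130 mm over their backs; the gripper's body (78 mm by 193 mm) begins 47 mm behind the grasp point.
Start: joints at [1.544, 0.359, 0.012, 0, -1.224, -0.288], TCP at [0.209, 0.642, 0.227] pointing down, gripper open.
Joint ranges: [-3.07, 3.07], [-1.43, 2.12], [-1.02, 1.25], [-3.03, 1.67], [-3.05, -0], [-3.03, 3.03]. Speed limits (rad/s): [2.39, 2.39, 3.01, 3.14, 3.14, 3.14].

## Interface

Orientations are given as [roll, pitch, yaw] about the fixed x, y, z axes, in that order (R = Rz(yaw) Ry(pitch) Rx(roll)).
In Python, from station import get_state, grab_frame, calibration, job_done, boxes_of, regions_of, spot_point gives the robot as it stands. The module is installed in compiled form; this text tells all that it offers.
- The arm moves only by the tool arm_command, never from a script. Its argument "commands" is a list of rows, each an object of numbers: "tx", "ty", "tz": the shift along the tool's x, y, z each as a share of 25 cm, from -1 to 1; "twist": the turn about the tool's z as a share of 180 degrees, from -1 to 1. A call has exactly 8 rows; each row is the pose to reach, as a shift and turn from the pose commanded when the call began, along the tool's axes at that moment, turning the shorter way round; what a row does not reach only later rows make up. A row lasts 1/12 s, in which the tool goes at most 41.7 mm and 7.16 degrees, less where a joint would pass 70% of its speed; a pose out of reach is approached as far as the arm can. A call with a number of a shift or a turn outside -1 to 1 is refused whole. A call with a gripper value outside its range is refused whole. "claw" is the opening, from 0 (shut) to 1 (fully open), set as the call begins (left out, the last holds). The fingers move at their own pace and stop on an object; "grip_force" is the grip in N (left out, the last holds). Time passes only in rows, so rows that repeat a pose let the fingers close, or fill a call up. It gives the time, the measured TCP pose, the force, the opening and the grip force at its end, in the units of the state.
- get_state(): the state, without advancing time (a new reading comes with each control period).
- grab_frame(name): name is "scene" or "side" or "wrist"; returns the picture (400x640x3 uint8, red, green, blue); there is no depth.
- calibration(name): a dict with "camera_matrix" (3x3 intrinsics, pixels), "extrinsics" (4x4, takes a point from camera to world coordinates). Camera axes: x right, y down, z forward; pixel columns grow to the right and rows downward; lengths in m; the calibration is good to about 2 mm. A picture is of the moment at which its call begins: read the wrist's pose just before it. calibration takes no time and is no camera call; for the wrist camera it gives the pose at the moment of the call.
- job_done(): hands the job in; it is judged then, once.
Trained networks look in the newest picture that a camera, given by its name, has taken for a name from the list of things; names that differ only in an ending like _2 or _b are one class to them, and where a whole thing is asked for, a point or a joint stands for the part that bears it (a point fixed in the world has none). Each returns a list of dicts, best first, with "score" (0 to 1); they miss things now and then, are a little off and sometimes report something else, mostly with a low value. They report only what shows in the picture. A call takes as long as a camera call. They do not tell look-alikes from the thing itself.
- boxes_of(query, camera): "rect" ([left, top, right, bottom] in pixels, round what is visible of it).
- regions_of(query, camera): "region" (400x640 bool, what is visible of it) and "rect" ([left, top, right, bottom] in pixels, round what is visible of it).
- spot_point(query, camera): "uv" ([column, row] in pixels: a listed point, or the origin of a listed thing).
The state is a dict: "t": time; "q": joint angles; "qd": joint speeds; "joint_efforts": joint torques, N m; "eef_pos": TCP position; "ee_rot": TCP orientation; "force": force on the tool from outside, world axes, zero at the start; "moment": the same for the moment, N m; "width": finger opening in m; "gripper_force": force on a finger pad.
Only numpy, scipy, OpenCV 4.12 (cv2) and the standard library are available. Lean on these libraries where they do the work, as an engineer would, in place of code of your own. Each camera call takes 0.05 s, during which the arm holds its last target. There are 200 camera calls.

## Task

The cheese portioner has finished its batch: pull its catch drawer fully open by the handle and put every chunk of cheese that is in it into the blue tote. When the drawer is empty, push it fully shut, then press the green start button all the way down and let it go. Leave the tote standing on the bench and do not disturb the tin, the timer and the spice jar around it.

Things in the scene. Friction and masses are not known exactly. Their poses are not given: they have to be found in the camera images.
- drawer_handle (a point): middle of the black bar handle of the catch drawer of the white cheese portioner fixed at the back left of the bench. Bar 12 mm thick, 120 mm long, level, 72 mm above the bench, its middle 19 mm in front of the drawer's front panel (panel 10 mm thick, top 52 mm up); can be pinched from above. Site axes: -x is the way the drawer opens (toward the robot), y along the bar, z up
- catch_drawer (a joint): slide of the catch drawer: 0 = shut, 0.10 m = fully open, along the handle point's -x; it stays where it is left and moves with about 2 N. The machine's cover, 83 mm high, begins 38 mm behind the front panel and hides the rear half of the shut drawer; the feed head (203 mm high) begins 45 mm further back. Cheese can be taken only with the drawer nearly fully open
- drawer_floor (a point): middle of the drawer's inner floor, 8 mm above the bench, moves with the drawer, axes as drawer_handle. Inside the drawer measures 125 mm (x) by 266 mm (y), side and rear walls 3 mm thick and 25 mm high over this floor. The chunks stand in one row along y, about 66 mm apart, some places empty
- start_button (a joint): travel of the start button: 0 = up, 0.006 m = fully down; a spring brings it back up; fully down takes 5 N
- start_button_top (a point): middle of the top of the green start button (32 mm dia), on the low left end of the portioner's housing, beside the feed head, its top about 0.1 m above the bench; pressed straight down
- tote: loose blue open tote, 190 (x) x 150 (y) x 70 (z) mm outside, walls and floor 5 mm thick, 0.6 kg, on the bench on the robot's right; origin at the centre of its underside, z up
- cheese_1: chunk of hard cheese with rind, pale brown wedge, 48 (x) x 58 (y) x 64 (z) mm, about 0.09 kg; origin at the centre of its underside, z up as it stands in the drawer; steep sides up to about 35 mm, tapering above, so grip it low, across its x; may be absent (None from the start)
- cheese_2: chunk of hard cheese with rind, pale brown wedge, 48 (x) x 58 (y) x 64 (z) mm, about 0.09 kg; origin at the centre of its underside, z up as it stands in the drawer; steep sides up to about 35 mm, tapering above, so grip it low, across its x; may be absent (None from the start)
- cheese_3: chunk of hard cheese with rind, pale brown wedge, 48 (x) x 58 (y) x 64 (z) mm, about 0.09 kg; origin at the centre of its underside, z up as it stands in the drawer; steep sides up to about 35 mm, tapering above, so grip it low, across its x; may be absent (None from the start)
- cheese_4: chunk of hard cheese with rind, pale brown wedge, 48 (x) x 58 (y) x 64 (z) mm, about 0.09 kg; origin at the centre of its underside, z up as it stands in the drawer; steep sides up to about 35 mm, tapering above, so grip it low, across its x; may be absent (None from the start)
- spice_jar_1: spice jar with dark cap, 45 dia x 105 high mm; a bystander; origin at the centre of its underside
- tin_2: short food tin, 75 dia x 58 high mm; a bystander; origin at the centre of its underside
- timer: white wind-up kitchen timer with red grip, 68 dia x 65 high mm; a bystander; origin at the centre of its underside
Mind the look-alikes: they are no part of the job. What is shaped like the cheese_4 but purple or turquoise is not meant.

How it is judged:
On the way, in this order (a step that is already met when the one before it is completed fails the run):
1. the catch drawer is pulled open (value of joint catch_drawer above 0.085 m), for 0.2 s.
2. every chunk is in the tote, let go (x of cheese_1 in the frame of tote between -0.095 and 0.095 m and y of cheese_1 in the frame of tote between -0.075 and 0.075 m and z of cheese_1 in the frame of tote between -0.005 and 0.068 m and contact force between each of cheese_1, cheese_2, cheese_3, cheese_4 and the fingers below 0.3 N and x of cheese_2 in the frame of tote between -0.095 and 0.095 m and y of cheese_2 in the frame of tote between -0.075 and 0.075 m and z of cheese_2 in the frame of tote between -0.005 and 0.068 m and x of cheese_3 in the frame of tote between -0.095 and 0.095 m and y of cheese_3 in the frame of tote between -0.075 and 0.075 m and z of cheese_3 in the frame of tote between -0.005 and 0.068 m and x of cheese_4 in the frame of tote between -0.095 and 0.095 m and y of cheese_4 in the frame of tote between -0.075 and 0.075 m and z of cheese_4 in the frame of tote between -0.005 and 0.068 m), for 0.2 s.
3. the drawer is fully shut (value of joint catch_drawer below 0.006 m), for 0.2 s.
4. the start button is pressed down with the drawer shut (value of joint catch_drawer below 0.006 m and value of joint start_button above 0.0045 m), for 0.05 s.
At the end, for the whole second after the job is handed in: every chunk present lies at rest within the walls of the tote (origin inside the walls and below the rim), the tote stands flat on the bench (tilt under 0.1 rad), the drawer is shut to within 6 mm, and the start button, pressed at least 4.5 mm after the drawer was shut, is up again (all of step 2 and linear speed of each of cheese_1, cheese_2, cheese_3, cheese_4 below 0.02 m/s and value of joint catch_drawer below 0.006 m and value of joint start_button below 0.002 m and angle between tote's own z axis and vertical below 0.1 rad and height (world z) of tote between -0.01 and 0.01 m); the robot touches nothing.
It fails at once if a bystander is moved more than 50 mm or knocked over (distance of any of spice_jar_1, tin_2, timer from where it was at the start of the episode above 0.05 m or angle between any of spice_jar_1, tin_2, timer's own z axis and vertical above 0.6 rad).
Of cheese_1, cheese_2, cheese_3, cheese_4 only 3 to 4 are there at a start; the rules pass over those that are not, and their reading is None.
At some moment in a run one of tote may be knocked a few centimetres aside while the robot is not near it.
Once in a run the grip may slacken for a moment while it holds something.
It also fails if it takes over 210 s, if anything falls off the work surface, if the arm or the gripper's body presses on something with over 40 N, if the wrist force passes 120 N, or if a joint passes its speed limit or range.

## Working session

There is one attempt and no reset: what is moved stays moved. The work goes in short steps, Python scripts to look and compute and a tool call to move; the robot and the scene stay as the last step left them, time stands still between calls to the robot, and variables do not carry over. Pictures are saved under pics/ and viewed, at most 15 in all, crops included, and the job is handed in when it is done.

Besides the shell and the picture viewer there is one more tool, called after "Request:" by a JSON object that holds its "api" and its "payload", one argument or row to a line. arm_command: Moves the arm, as the interface text tells. Shift numbers are shares of 25 cm and turn numbers shares of 180 degrees, none past 1 either way. Its arguments: {"type":"object","properties":{"commands":{"type":"array"},"claw":{"type":"number"},"grip_force":{"type":"number"}},"required":["commands"]}

```bash
mkdir -p pics; cat > h.py <<'E'
from station import *
import numpy as np, cv2
def save(n,f): cv2.imwrite(f'pics/{f}.png',cv2.cvtColor(n,cv2.COLOR_RGB2BGR))
def ray(cam,uv):
    c=calibration(cam);K=np.array(c['camera_matrix']);T=np.array(c['extrinsics'])
    d=T[:3,:3]@np.linalg.solve(K,[uv[0],uv[1],1]);return T[:3,3],d/np.linalg.norm(d)
def onz(cam,uv,z):
    o,d=ray(cam,uv);return o+d*(z-o[2])/d[2]
def tri(rays):
    A=sum(np.eye(3)-np.outer(d,d) for o,d in rays);b=sum((np.eye(3)-np.outer(d,d))@o for o,d in rays)
    p=np.linalg.solve(A,b);return p,[np.linalg.norm(np.cross(p-o,d)) for o,d in rays]
def proj(cam,p):
    c=calibration(cam);T=np.linalg.inv(np.array(c['extrinsics']));q=np.array(c['camera_matrix'])@(T[:3,:3]@p+T[:3,3]);return q[:2]/q[2]
E
python3 - <<'E'
from h import *
np.set_printoptions(precision=3,suppress=True)
s=get_state();print(s['t'],s['eef_pos'],s['ee_rot'],s['width'])
fr={c:grab_frame(c) for c in('scene','side','wrist')}
for c in fr: save(fr[c],c+'0'); print(c,np.array(calibration(c)['extrinsics'])[:3,3])
for c in('scene','side'):
  for q in('drawer_handle','start_button_top','drawer_floor','tote','cheese_1','spice_jar_1','tin_2','timer'):
    for r in spot_point(q,c)[:5]: print(c,q,round(r['score'],2),np.array(r['uv']),onz(c,r['uv'],{'drawer_handle':.072,'start_button_top':.1,'drawer_floor':.008,'cheese_1':.008}.get(q,0)))
E
```

```text
0.0 [0.209 0.641 0.226] [ 3.14  -0.    -0.315] 0.08768181874960747
scene [0.05  0.568 0.848]
side [ 0.12  -0.634  0.732]
wrist [0.289 0.616 0.384]
scene drawer_handle 0.83 [261.4 232. ] [0.538 0.16  0.072]
scene start_button_top 0.5 [187.2 225.6] [0.675 0.271 0.1  ]
scene drawer_floor 0.94 [239.4 228.2] [0.634 0.153 0.008]
scene tote 0.83 [328.3 187. ] [ 0.544 -0.129  0.   ]
scene cheese_1 0.82 [308.8 303. ] [0.346 0.211 0.008]
scene cheese_1 0.74 [227.4 236.1] [0.639 0.192 0.008]
scene cheese_1 0.74 [264.3 211.2] [0.623 0.066 0.008]
scene cheese_1 0.74 [324.3 267.7] [0.377 0.112 0.008]
scene cheese_1 0.64 [258.9 333.8] [0.386 0.336 0.008]
scene spice_jar_1 0.77 [318.5 145.7] [ 0.688 -0.267 -0.   ]
scene tin_2 0.68 [386.8 169.4] [ 0.446 -0.307 -0.   ]
scene tin_2 0.45 [314.9 146. ] [ 0.697 -0.258  0.   ]
scene timer 0.88 [414.2 196.2] [ 0.322 -0.256  0.   ]
side drawer_handle 0.63 [298.3 163.4] [0.547 0.183 0.072]
side start_button_top 0.64 [321.8 128.2] [0.671 0.267 0.1  ]
side drawer_floor 0.57 [331.9 179.3] [0.633 0.147 0.008]
side tote 0.91 [360.9 255.4] [ 0.543 -0.124  0.   ]
side cheese_1 0.96 [253.8 222.2] [0.371 0.098 0.008]
side cheese_1 0.88 [228.4 202.5] [0.344 0.201 0.008]
side cheese_1 0.7 [335.3 181.6] [0.636 0.133 0.008]
side cheese_1 0.69 [347.2 199.3] [0.622 0.052 0.008]
side cheese_1 0.64 [227.1 171.4] [0.392 0.332 0.008]
side spice_jar_1 0.89 [456.5 270.4] [ 0.703 -0.271  0.   ]
side spice_jar_1 0.41 [322.4 126.3] [0.767 0.419 0.   ]
side tin_2 0.86 [374.7 338.1] [ 0.442 -0.314  0.   ]
side timer 0.93 [311.2 342. ] [ 0.331 -0.258 -0.   ]
```

View pics/scene0.png

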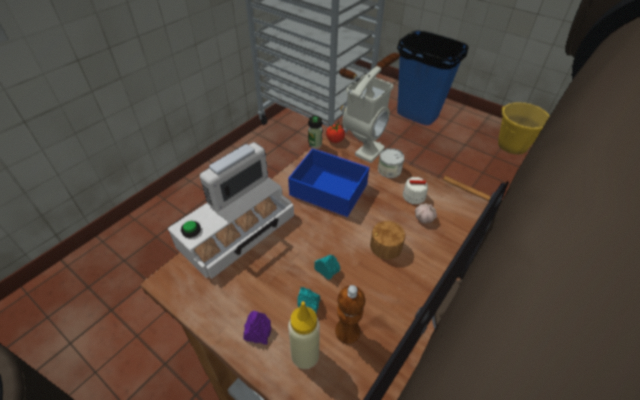

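View pics/side0.png

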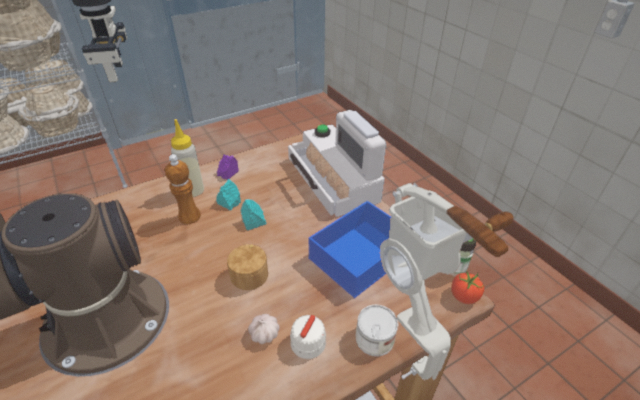

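```bash
python3 - <<'E'
from h import *
np.set_printoptions(precision=3,suppress=True)
for q,a,b in(('handle',(261.4,232),(298.3,163.4)),('button',(187.2,225.6),(321.8,128.2))):
  print(q,*tri([ray('scene',a),ray('side',b)]))
im={c:grab_frame(c) for c in('scene','side')}
for c in im:
  for r in regions_of('drawer_handle',c)[:1]:
    p=np.argwhere(r['region'])[:,::-1].astype(np.float32);print(c,r['score'],r['rect'])
  # dark bar pixels near handle
  x,y=(261,232) if c=='scene' else (298,163)
  g=im[c].max(2)[y-35:y+35,x-70:x+70]<60
  n,l,st,ce=cv2.connectedComponentsWithStats(g.astype(np.uint8))
  for i in range(1,n):
    if st[i,4]>60:
      pts=np.argwhere(l==i)[:,::-1].astype(np.float32)+[x-70,y-35]
      rr=cv2.minAreaRect(pts.astype(np.float32));print(c,st[i,4],rr)
      for q in cv2.boxPoints(rr): print('  ',q,onz(c,q,.072))
E
```

```text
handle [0.534 0.165 0.085] [np.float64(0.0036353928138528257), np.float64(0.0036353928138528496)]
button [0.675 0.271 0.098] [np.float64(0.0014125508352206017), np.float64(0.0014125508352207277)]
scene 206 ((256.54620361328125, 236.2218017578125), (5.969771862030029, 53.4046745300293), 52.883140563964844)
   [233.452 249.955] [0.552 0.24  0.072]
   [276.038 217.728] [0.541 0.102 0.072]
   [279.64  222.489] [0.523 0.109 0.072]
   [237.055 254.715] [0.536 0.245 0.072]
scene 68 ((195.3600311279297, 230.52003479003906), (6.40000057220459, 14.000000953674316), 36.869895935058594)
   [188.6 234.2] [0.674 0.276 0.072]
   [197. 223.] [0.686 0.239 0.072]
   [202.12 226.84] [0.666 0.239 0.072]
   [193.72 238.04] [0.655 0.276 0.072]
side 0.85 [284.2, 141.7, 342.8, 213.2]
```

The scene shows the white portioner at left: black handle at (257,236), green button at (190,228), and the brown cheeses in the drawer around (205,250) to (265,210). The blue tote is at (328,185), the timer at (415,188), the tin at (391,162) and the spice jar at (316,130). The purple (257,328) and turquoise (309,300), (327,265) wedges are look-alikes, and they're outside the drawer.

```bash
cat >> h.py <<'E'
def go(x,y,z,yaw,nowpose=None):
    s=get_state();p,r=(np.array(s['eef_pos']),s['ee_rot'][2]) if nowpose is None else nowpose
    d=np.array([x,y,z])-p;c,si=np.cos(r),np.sin(r)
    v=np.array([d[0]*c+d[1]*si,d[0]*si-d[1]*c,-d[2]])
    t=-(yaw-r);t=(t+np.pi)%(2*np.pi)-np.pi
    print('go tx %.3f ty %.3f tz %.3f tw %.3f'%(*(v/.25),t/np.pi),'dist mm %.0f'%(1e3*np.linalg.norm(v)),'rows rot %.1f'%(abs(np.degrees(t))/7.16))
E
python3 - <<'E'
from h import *
go(.37,.42,.27,-.8); go(.50,.18,.27,-1.67)
E
```

```text
go tx 0.887 ty 0.644 tz -0.174 tw 0.154 dist mm 278 rows rot 3.9
go tx 1.679 ty 1.396 tz -0.174 tw 0.431 dist mm 548 rows rot 10.8
```

Request:
{"api": "arm_command", "payload": {
  "commands": [
    {"tx": 0.887, "ty": 0.644, "tz": -0.174, "twist": 0.16},
    {"tx": 0.887, "ty": 0.644, "tz": -0.174, "twist": 0.16},
    {"tx": 0.887, "ty": 0.644, "tz": -0.174, "twist": 0.16},
    {"tx": 0.887, "ty": 0.644, "tz": -0.174, "twist": 0.16},
    {"tx": 0.887, "ty": 0.644, "tz": -0.174, "twist": 0.16},
    {"tx": 0.887, "ty": 0.644, "tz": -0.174, "twist": 0.16},
    {"tx": 0.887, "ty": 0.644, "tz": -0.174, "twist": 0.16},
    {"tx": 0.887, "ty": 0.644, "tz": -0.174, "twist": 0.16}
  ],
  "claw": 0.5
}}

```text
t: 1.82
eef_pos: [0.3724, 0.4167, 0.272]
ee_rot: [-3.139, 0.0, -0.821]
force: [-0.6, -0.6, -0.2]
width: 0.0447
gripper_force: 0.0
```

```bash
python3 - <<'E'
from h import *
s=get_state();print(s['eef_pos'],s['ee_rot'],s['q']);go(.50,.20,.27,-1.67)
E
```

```text
[0.3724175  0.41668185 0.27197236] [-3.13934029e+00  2.42065955e-04 -8.20585568e-01] [ 1.19229434e+00  1.39270444e-01 -1.78168618e-01  7.84544345e-04
 -1.25121797e+00 -4.42329534e-01]
go tx 0.982 ty 0.218 tz 0.008 tw 0.270 dist mm 251 rows rot 6.8
```

Request:
{"api": "arm_command", "payload": {
  "commands": [
    {"tx": 0.98, "ty": 0.218, "tz": 0, "twist": 0.27},
    {"tx": 0.98, "ty": 0.218, "tz": 0, "twist": 0.27},
    {"tx": 0.98, "ty": 0.218, "tz": 0, "twist": 0.27},
    {"tx": 0.98, "ty": 0.218, "tz": 0, "twist": 0.27},
    {"tx": 0.98, "ty": 0.218, "tz": 0, "twist": 0.27},
    {"tx": 0.98, "ty": 0.218, "tz": 0, "twist": 0.27},
    {"tx": 0.98, "ty": 0.218, "tz": 0, "twist": 0.27},
    {"tx": 0.98, "ty": 0.218, "tz": 0, "twist": 0.27}
  ]
}}

```text
t: 2.48
eef_pos: [0.4987, 0.2021, 0.27]
ee_rot: [3.142, -0.0, -1.674]
force: [0.3, 0.0, -0.4]
width: 0.0437
gripper_force: 0.0
```

```bash
python3 - <<'E'
from h import *
np.set_printoptions(precision=4,suppress=True)
s=get_state();print(s['eef_pos'],s['ee_rot'],s['q'],s['qd'])
save(grab_frame('wrist'),'w1')
for q,z in(('drawer_handle',.072),('drawer_floor',.008),('cheese_1',.008)):
  for r in spot_point(q,'wrist')[:5]: print(q,r['score'],r['uv'],onz('wrist',r['uv'],z))
E
```

```text
[0.4987 0.2021 0.27  ] [ 3.1416 -0.0001 -1.6741] [ 0.7495  0.1062 -0.2209  0.     -1.2438 -0.8528] [ 0.0546 -0.0017 -0.0002 -0.0059  0.003   0.1686]
drawer_handle 0.61 [272.9, 145.5] [0.5443 0.1666 0.072 ]
drawer_floor 0.74 [212.1, 137.6] [0.6345 0.1574 0.008 ]
cheese_1 0.91 [209.5, 112.9] [0.6315 0.1256 0.008 ]
cheese_1 0.88 [394.8, 236.6] [0.3894 0.328  0.008 ]
cheese_1 0.76 [423.1, 157.8] [0.3489 0.2117 0.008 ]
cheese_1 0.74 [219.2, 165.4] [0.632  0.1965 0.008 ]
cheese_1 0.73 [402.4, 80.0] [0.377  0.1081 0.008 ]
```

View pics/w1.png

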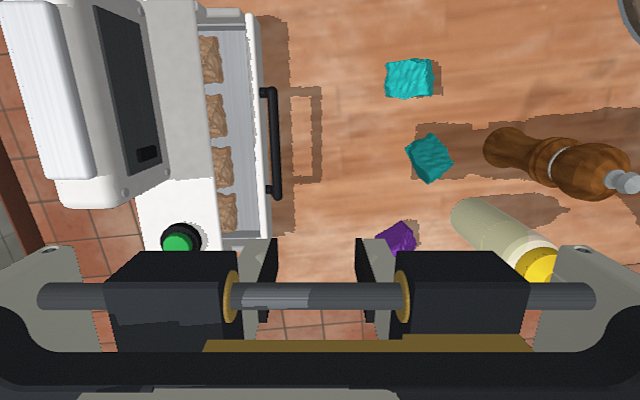

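The wrist view shows the handle bar from (272,88) to (277,198). Four brown cheeses stand in the drawer at about (211,58), (217,113), (221,165) and (227,212). The purple and turquoise wedges lie outside on the bench.

```bash
python3 - <<'E'
from h import *
np.set_printoptions(precision=4,suppress=True)
im=cv2.imread('pics/w1.png')
g=(im.max(2)<50)[75:215,262:292].astype(np.uint8)
n,l,st,ce=cv2.connectedComponentsWithStats(g);i=1+st[1:,4].argmax()
pts=np.argwhere(l==i)[:,::-1].astype(np.float32)+np.float32([262,75]);print(st[i])
top=pts[:,1].min();bot=pts[:,1].max()
def mid(v): 
  q=pts[abs(pts[:,1]-v)<2]; return [(q[:,0].max()+q[:,0].min())/2,v]
for v in (top,top+15,(top+bot)/2,bot-15,bot): print(mid(v),onz('wrist',mid(v),.072))
a,b=onz('wrist',mid(top+18),.072),onz('wrist',mid(bot-18),.072);print('yaw of bar',np.arctan2(b[1]-a[1],b[0]-a[0])-np.pi/2, 'mid',(a+b)/2)
a=mid((top+bot)/2);print(tri([ray('wrist',a),ray('scene',(257,236))]))
print(onz('wrist',(177,242),.1))
E
```

```text
[   0   12   20  114 1022]
[np.float32(268.5), np.float32(87.0)] [0.5402 0.1039 0.072 ]
[np.float32(272.5), np.float32(102.0)] [0.538  0.1198 0.072 ]
[np.float32(274.5), np.float32(143.5)] [0.5418 0.1655 0.072 ]
[np.float32(273.5), np.float32(185.0)] [0.5496 0.2147 0.072 ]
[np.float32(277.5), np.float32(200.0)] [0.5473 0.2341 0.072 ]
yaw of bar -0.08079556922742515 mid [0.542  0.1672 0.072 ]
(array([0.5448, 0.1679, 0.0586]), [np.float64(0.0013009209877203598), np.float64(0.0013009209877202776)])
[0.6679 0.2663 0.1   ]
```

```bash
python3 - <<'E'
from h import *
go(.536,.1685,.13,-1.66);go(.536,.1685,.058,-1.66)
E
```

```text
go tx 0.132 ty -0.167 tz 0.560 tw -0.000 dist mm 150 rows rot 0.0
go tx 0.132 ty -0.167 tz 0.848 tw -0.000 dist mm 219 rows rot 0.0
```

Request:
{"api": "arm_command", "payload": {
  "commands": [
    {"tx": 0.132, "ty": -0.167, "tz": 0.1},
    {"tx": 0.132, "ty": -0.167, "tz": 0.25},
    {"tx": 0.132, "ty": -0.167, "tz": 0.4},
    {"tx": 0.132, "ty": -0.167, "tz": 0.55},
    {"tx": 0.132, "ty": -0.167, "tz": 0.65},
    {"tx": 0.132, "ty": -0.167, "tz": 0.75},
    {"tx": 0.132, "ty": -0.167, "tz": 0.848},
    {"tx": 0.132, "ty": -0.167, "tz": 0.848}
  ]
}}

```text
invalid input
```

Request:
{"api": "arm_command", "payload": {
  "commands": [
    {"tx": 0},
    {"tx": 0},
    {"tx": 0},
    {"tx": 0},
    {"tx": 0},
    {"tx": 0},
    {"tx": 0},
    {"tx": 0}
  ],
  "claw": 0,
  "grip_force": 20
}}

```text
invalid input
```

Request:
{"api": "arm_command", "payload": {
  "commands": [
    {"tx": 0.132, "ty": -0.167, "tz": 0.1, "twist": 0},
    {"tx": 0.132, "ty": -0.167, "tz": 0.25, "twist": 0},
    {"tx": 0.132, "ty": -0.167, "tz": 0.4, "twist": 0},
    {"tx": 0.132, "ty": -0.167, "tz": 0.55, "twist": 0},
    {"tx": 0.132, "ty": -0.167, "tz": 0.65, "twist": 0},
    {"tx": 0.132, "ty": -0.167, "tz": 0.75, "twist": 0},
    {"tx": 0.132, "ty": -0.167, "tz": 0.848, "twist": 0},
    {"tx": 0.132, "ty": -0.167, "tz": 0.848, "twist": 0}
  ]
}}

```text
t: 3.35
eef_pos: [0.5338, 0.1676, 0.0539]
ee_rot: [3.137, -0.003, -1.662]
force: [-0.6, -0.2, -0.2]
width: 0.0441
gripper_force: 0.0
```

Request:
{"api": "arm_command", "payload": {
  "commands": [
    {"tx": 0, "ty": 0, "tz": 0, "twist": 0},
    {"tx": 0, "ty": 0, "tz": 0, "twist": 0},
    {"tx": 0, "ty": 0, "tz": 0, "twist": 0},
    {"tx": 0, "ty": 0, "tz": 0, "twist": 0},
    {"tx": 0, "ty": 0, "tz": 0, "twist": 0},
    {"tx": 0, "ty": 0, "tz": 0, "twist": 0},
    {"tx": 0, "ty": 0, "tz": 0, "twist": 0},
    {"tx": 0, "ty": 0, "tz": 0, "twist": 0}
  ],
  "claw": 0,
  "grip_force": 20
}}

```text
t: 4.02
eef_pos: [0.5373, 0.1679, 0.0595]
ee_rot: [-3.139, 0.002, -1.665]
force: [-0.3, 2.1, 6.4]
width: 0.0112
gripper_force: 20.0
```

Request:
{"api": "arm_command", "payload": {
  "commands": [
    {"tx": 0, "ty": 0.05, "tz": 0, "twist": 0},
    {"tx": 0, "ty": 0.12, "tz": 0, "twist": 0},
    {"tx": 0, "ty": 0.19, "tz": 0, "twist": 0},
    {"tx": 0, "ty": 0.26, "tz": 0, "twist": 0},
    {"tx": 0, "ty": 0.32, "tz": 0, "twist": 0},
    {"tx": 0, "ty": 0.37, "tz": 0, "twist": 0},
    {"tx": 0, "ty": 0.4, "tz": 0, "twist": 0},
    {"tx": 0, "ty": 0.4, "tz": 0, "twist": 0}
  ]
}}

```text
t: 4.68
eef_pos: [0.4412, 0.1772, 0.0596]
ee_rot: [-3.133, 0.003, -1.663]
force: [37.8, -18.5, -20.3]
width: 0.024
gripper_force: 20.0
```

Request:
{"api": "arm_command", "payload": {
  "commands": [
    {"tx": 0, "ty": 0, "tz": 0, "twist": 0},
    {"tx": 0, "ty": 0, "tz": 0, "twist": 0},
    {"tx": 0, "ty": 0, "tz": 0, "twist": 0},
    {"tx": 0, "ty": 0, "tz": 0, "twist": 0},
    {"tx": 0, "ty": 0, "tz": 0, "twist": 0},
    {"tx": 0, "ty": 0, "tz": 0, "twist": 0},
    {"tx": 0, "ty": 0, "tz": 0, "twist": 0},
    {"tx": 0, "ty": 0, "tz": 0, "twist": 0}
  ],
  "claw": 0.5
}}

```text
t: 5.35
eef_pos: [0.4366, 0.1768, 0.058]
ee_rot: [3.141, -0.0, -1.665]
force: [0.2, -0.4, 0.3]
width: 0.0437
gripper_force: 0.0
```

Request:
{"api": "arm_command", "payload": {
  "commands": [
    {"tx": 0, "ty": 0, "tz": -0.1, "twist": 0},
    {"tx": 0, "ty": 0, "tz": -0.2, "twist": 0},
    {"tx": 0, "ty": 0, "tz": -0.35, "twist": 0},
    {"tx": 0, "ty": 0, "tz": -0.5, "twist": 0},
    {"tx": 0.2, "ty": -0.2, "tz": -0.65, "twist": 0},
    {"tx": 0.2, "ty": -0.2, "tz": -0.8, "twist": 0},
    {"tx": 0.2, "ty": -0.2, "tz": -0.8, "twist": 0},
    {"tx": 0.2, "ty": -0.2, "tz": -0.8, "twist": 0}
  ],
  "claw": 1
}}

```text
t: 6.02
eef_pos: [0.4849, 0.1217, 0.263]
ee_rot: [-3.135, 0.003, -1.667]
force: [-0.6, 0.2, -0.4]
width: 0.0866
gripper_force: 0.0
```

```bash
python3 - <<'E'
from h import *
np.set_printoptions(precision=4,suppress=True)
s=get_state();print(s['eef_pos'],s['ee_rot'])
for c in('wrist','scene','side'):
  save(grab_frame(c),c+'2')
  for q,z in(('drawer_handle',.072),('drawer_floor',.008),('cheese_1',.008),('tote',0)):
    for r in spot_point(q,c)[:8]: print(c,q,round(r['score'],2),np.array(r['uv']),onz(c,r['uv'],z))
E
```

```text
[0.4849 0.1217 0.263 ] [-3.135   0.0034 -1.6666]
wrist drawer_handle 0.77 [350.8 215.5] [0.445  0.1754 0.072 ]
wrist drawer_floor 0.68 [280.7 194.3] [0.5339 0.1592 0.008 ]
wrist cheese_1 0.9 [401.6 139. ] [0.3648 0.0986 0.008 ]
wrist cheese_1 0.82 [285.4 260.6] [0.5399 0.2626 0.008 ]
wrist cheese_1 0.78 [285.8 216.8] [0.5304 0.1929 0.008 ]
wrist cheese_1 0.71 [278.2 170. ] [0.5321 0.1243 0.008 ]
wrist cheese_1 0.65 [279.1 126.6] [0.5233 0.0674 0.008 ]
wrist cheese_1 0.6 [415.6 216.4] [0.346  0.2102 0.008 ]
wrist cheese_1 0.51 [390.7 284.6] [0.3838 0.3196 0.008 ]
scene drawer_handle 0.69 [284.5 253.9] [0.4492 0.1739 0.072 ]
scene drawer_floor 0.98 [261.6 250.8] [0.5349 0.1706 0.008 ]
scene cheese_1 0.97 [270.3 241.2] [0.5383 0.1339 0.008 ]
scene cheese_1 0.89 [325.9 269.6] [0.3702 0.1137 0.008 ]
scene cheese_1 0.76 [249.8 255.5] [0.5484 0.1999 0.008 ]
scene cheese_1 0.72 [230.2 275.7] [0.5436 0.2723 0.008 ]
scene cheese_1 0.71 [291.  227.6] [0.5255 0.0651 0.008 ]
scene cheese_1 0.67 [260.7 334. ] [0.3824 0.3341 0.008 ]
scene cheese_1 0.57 [307.9 301.6] [0.3503 0.2095 0.008 ]
scene tote 0.64 [330. 191.] [ 0.5302 -0.1189  0.    ]
side drawer_handle 0.92 [264.3 171.7] [0.4515 0.1956 0.072 ]
side drawer_floor 0.94 [299.1 188.4] [0.5334 0.158  0.008 ]
side cheese_1 0.87 [230.1 203. ] [0.347  0.1967 0.008 ]
side cheese_1 0.82 [256.2 223.4] [0.3741 0.0906 0.008 ]
side cheese_1 0.74 [301.9 195.4] [0.5255 0.1279 0.008 ]
side cheese_1 0.69 [226.9 169.4] [0.3947 0.3412 0.008 ]
side cheese_1 0.67 [293.6 179.2] [0.5399 0.202  0.008 ]
side cheese_1 0.65 [314.2 207.7] [0.5289 0.068  0.008 ]
side cheese_1 0.52 [288.  165.7] [0.5563 0.2675 0.008 ]
side cheese_1 0.2 [376.6 339.5] [ 0.4399 -0.3218  0.008 ]
side tote 0.88 [360.4 257.9] [ 0.5374 -0.13   -0.    ]
```

View pics/wrist2.png

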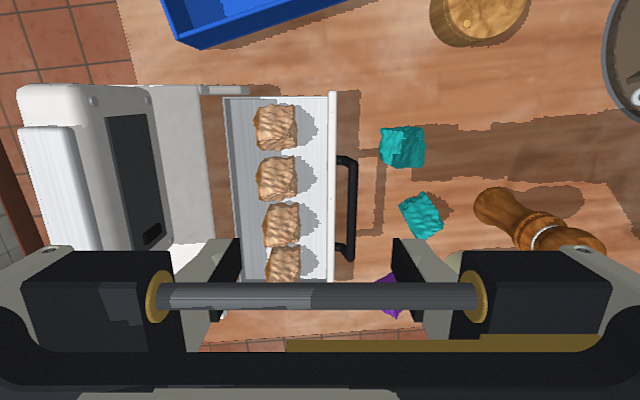

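Drawer is open (handle moved about 0.1 m). The wrist view shows four brown chunks at (275,127), (277,179), (282,225) and (284,263), while the turquoise (402,146), (420,215) and purple (390,290) look-alikes lie outside on the bench. Next I measure the chunks and the tote.

```bash
cat >> h.py <<'E'
from scipy.optimize import minimize
def tote(cams=('scene','side'),x0=(.537,-.125,-.1)):
    ms={}
    for c in cams:
        h=cv2.cvtColor(grab_frame(c),cv2.COLOR_RGB2HSV)
        m=cv2.inRange(h,(108,150,40),(125,255,255));n,l,st,_=cv2.connectedComponentsWithStats(m)
        # component nearest expected
        u=proj(c,np.array([x0[0],x0[1],.03]));u=u.astype(int)
        k=l[max(u[1]-10,0):u[1]+10,max(u[0]-10,0):u[0]+10].ravel();k=np.bincount(k[k>0]).argmax()
        hull=cv2.convexHull(np.argwhere(l==k)[:,::-1].astype(np.int32));f=np.zeros(m.shape,np.uint8);cv2.fillConvexPoly(f,hull,1)
        ms[c]=(f,calibration(c))
    def cost(v):
        x,y,a=v;o=0
        P=np.array([[sx*.095,sy*.075,z] for sx in(-1,1) for sy in(-1,1) for z in(0,.07)])
        R=np.array([[np.cos(a),-np.sin(a),0],[np.sin(a),np.cos(a),0],[0,0,1]]);P=P@R.T+[x,y,0]
        for c,(f,cal) in ms.items():
            T=np.linalg.inv(np.array(cal['extrinsics']));q=(P@T[:3,:3].T+T[:3,3])@np.array(cal['camera_matrix']).T
            q=q[:,:2]/q[:,2:];g=np.zeros(f.shape,np.uint8)
            cv2.fillConvexPoly(g,cv2.convexHull(np.round(q*16).astype(np.int32)),1,shift=4)
            o+=1-(f&g).sum()/(f|g).sum()
        return o
    best=min((minimize(cost,[x0[0],x0[1],a],method='Nelder-Mead',options=dict(initial_simplex=[[x0[0]+i,x0[1]+j,a+k] for i,j,k in((0,0,0),(.03,0,0),(0,.03,0),(0,0,.2))])) for a in(x0[2]-.3,x0[2],x0[2]+.3)),key=lambda r:r.fun)
    return best.x,best.fun
E
python3 - <<'E'
from h import *
np.set_printoptions(precision=4,suppress=True)
print('tote',tote())
W=[(285.4,260.6),(285.8,216.8),(278.2,170.),(279.1,126.6)]
C=[(230.2,275.7),(249.8,255.5),(270.3,241.2),(291,227.6)];S=[(288,165.7),(293.6,179.2),(301.9,195.4),(314.2,207.7)]
for w,c,s in zip(W,C,S): print(tri([ray('wrist',w),ray('scene',c),ray('side',s)]))
im=cv2.imread('pics/wrist2.png')[85:300,200:470];cv2.imwrite('pics/crop2.png',cv2.resize(im,None,fx=2.8,fy=2.8))
go(.526,.066,.12,-1.66);go(.526,.066,.023,-1.66)
E
```

```text
tote (array([ 0.5368, -0.1199,  0.3174]), np.float64(0.7629747247999086))
(array([0.5483, 0.2681, 0.0045]), [np.float64(0.006727790689260782), np.float64(0.0034012234340973645), np.float64(0.008715402058620545)])
(array([0.5384, 0.198 , 0.0108]), [np.float64(0.008447324681878718), np.float64(0.008375382330666425), np.float64(0.00057806537155009)])
(array([0.5338, 0.1305, 0.0044]), [np.float64(0.004779865848392405), np.float64(0.006286245769122445), np.float64(0.006219059332188635)])
(array([0.5255, 0.0664, 0.01  ]), [np.float64(0.0015999865811182018), np.float64(0.0010545018086792353), np.float64(0.0022690542219912634)])
go tx 0.207 ty -0.197 tz 0.552 tw -0.002 dist mm 155 rows rot 0.0
go tx 0.207 ty -0.197 tz 0.940 tw -0.002 dist mm 246 rows rot 0.0
```

View pics/crop2.png

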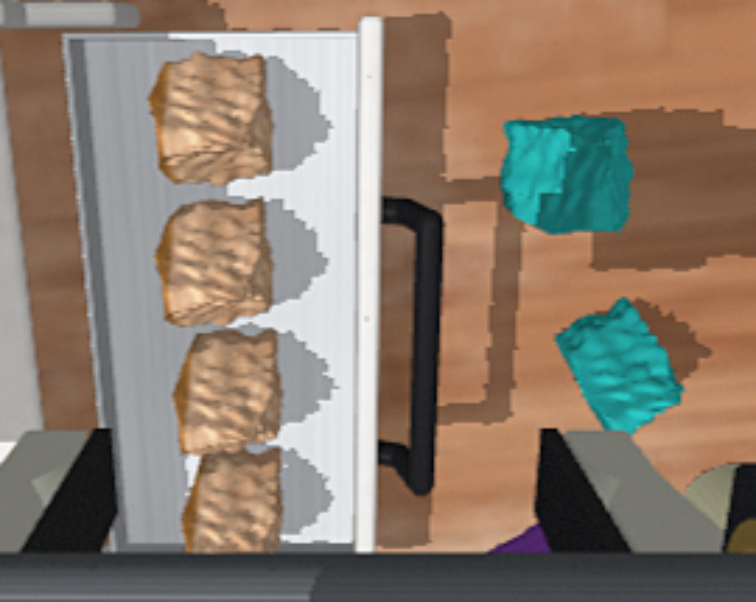

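The crop confirms four brown chunks in the drawer, standing in one row and centred. The two turquoise look-alikes lie outside it on the right. The tote fit is poor, so I'll check its mask.

```bash
python3 - <<'E'
from h import *
for c,u in(('scene',(328,187)),('side',(361,256))):
  im=cv2.imread(f'pics/{c}2.png');h=cv2.cvtColor(im,cv2.COLOR_BGR2HSV)
  print(c,[h[u[1]+j,u[0]+i].tolist() for i in(-20,0,20) for j in(-20,0,15)])
  for r in regions_of('tote',c)[:2]: print(r['score'],r['rect'],r['region'].sum(),np.percentile(h[r['region']],[5,50,95],axis=0).tolist())
  print(proj(c,np.array([.537,-.125,.03])))
E
```

```text
scene [[113, 24, 43], [111, 105, 109], [129, 69, 74], [113, 122, 96], [111, 213, 178], [112, 191, 95], [112, 193, 95], [111, 212, 178], [112, 189, 93]]
0.67 [289.6, 155.3, 371.1, 214.4] 2607 [[111.0, 122.0, 82.0], [112.0, 195.0, 97.0], [117.0, 213.0, 178.0]]
[329.67991523 181.67434012]
side [[111, 157, 166], [109, 171, 210], [113, 140, 138], [109, 172, 208], [109, 170, 210], [109, 166, 210], [111, 156, 162], [144, 8, 150], [112, 142, 147]]
0.96 [306.8, 201.4, 387.7, 299.1] 5044 [[109.0, 121.0, 138.0], [112.0, 147.0, 149.0], [115.0, 171.0, 211.0]]
[359.91137726 247.7788209 ]
```

```bash
sed -i 's/(108,150,40),(125,255,255)/(105,95,40),(122,255,255)/; s/def tote(cams=/def tote(get=grab_frame,cams=/; s/cvtColor(grab_frame(c)/cvtColor(get(c)/' h.py
python3 - <<'E'
from h import *
rd=lambda n:(lambda c:cv2.cvtColor(cv2.imread(f'pics/{c}{n}.png'),cv2.COLOR_BGR2RGB))
for n in(0,2):
  for cs in(('scene','side'),('side',),('scene',)): print(n,cs,tote(rd(n),cs))
E
```

```text
0 ('scene', 'side') (array([ 0.53880972, -0.12266173,  0.20505423]), np.float64(0.2245905838041431))
0 ('side',) (array([ 0.53891362, -0.1203568 ,  0.23551262]), np.float64(0.18268315889628928))
0 ('scene',) (array([ 0.53931215, -0.12291537,  0.20725303]), np.float64(0.03578104138851801))
2 ('scene', 'side') (array([ 0.5387964 , -0.12223802,  0.20192624]), np.float64(0.3197926490621398))
2 ('side',) (array([ 0.53945276, -0.12387075,  0.21825868]), np.float64(0.1804107424960506))
2 ('scene',) (array([ 0.53884968, -0.12230015,  0.20343477]), np.float64(0.13564753004005337))
```

Request:
{"api": "arm_command", "payload": {
  "commands": [
    {"tx": 0.207, "ty": -0.197, "tz": 0.1, "twist": 0},
    {"tx": 0.207, "ty": -0.197, "tz": 0.2, "twist": 0},
    {"tx": 0.207, "ty": -0.197, "tz": 0.32, "twist": 0},
    {"tx": 0.207, "ty": -0.197, "tz": 0.42, "twist": 0},
    {"tx": 0.207, "ty": -0.197, "tz": 0.5, "twist": 0},
    {"tx": 0.207, "ty": -0.197, "tz": 0.55, "twist": 0},
    {"tx": 0.207, "ty": -0.197, "tz": 0.55, "twist": 0},
    {"tx": 0.207, "ty": -0.197, "tz": 0.55, "twist": 0}
  ],
  "claw": 0.73,
  "grip_force": 15
}}

```text
t: 7.63
eef_pos: [0.5258, 0.0658, 0.1203]
ee_rot: [3.141, -0.001, -1.666]
force: [-0.2, 0.2, 0.6]
width: 0.064
gripper_force: 0.0
```

Request:
{"api": "arm_command", "payload": {
  "commands": [
    {"tx": 0, "ty": 0, "tz": 0.08, "twist": 0},
    {"tx": 0, "ty": 0, "tz": 0.16, "twist": 0},
    {"tx": 0, "ty": 0, "tz": 0.24, "twist": 0},
    {"tx": 0, "ty": 0, "tz": 0.31, "twist": 0},
    {"tx": 0, "ty": 0, "tz": 0.35, "twist": 0},
    {"tx": 0, "ty": 0, "tz": 0.39, "twist": 0},
    {"tx": 0, "ty": 0, "tz": 0.39, "twist": 0},
    {"tx": 0, "ty": 0, "tz": 0.39, "twist": 0}
  ]
}}

```text
t: 8.3
eef_pos: [0.5263, 0.0662, 0.0236]
ee_rot: [-3.141, -0.0, -1.665]
force: [-0.0, -0.3, 0.5]
width: 0.0639
gripper_force: 0.0
```

Request:
{"api": "arm_command", "payload": {
  "commands": [
    {"tx": 0, "ty": 0, "tz": 0, "twist": 0},
    {"tx": 0, "ty": 0, "tz": 0, "twist": 0},
    {"tx": 0, "ty": 0, "tz": 0, "twist": 0},
    {"tx": 0, "ty": 0, "tz": 0, "twist": 0},
    {"tx": 0, "ty": 0, "tz": 0, "twist": 0},
    {"tx": 0, "ty": 0, "tz": 0, "twist": 0},
    {"tx": 0, "ty": 0, "tz": 0, "twist": 0},
    {"tx": 0, "ty": 0, "tz": 0, "twist": 0}
  ],
  "claw": 0
}}

```text
t: 8.97
eef_pos: [0.5264, 0.0663, 0.0239]
ee_rot: [-3.14, 0.001, -1.665]
force: [-1.2, 1.0, 6.2]
width: 0.0458
gripper_force: 14.7
```

Request:
{"api": "arm_command", "payload": {
  "commands": [
    {"tx": 0, "ty": 0, "tz": -0.06, "twist": 0},
    {"tx": 0, "ty": 0, "tz": -0.14, "twist": 0},
    {"tx": 0, "ty": 0, "tz": -0.24, "twist": 0},
    {"tx": 0, "ty": 0, "tz": -0.34, "twist": 0},
    {"tx": 0, "ty": 0, "tz": -0.44, "twist": 0},
    {"tx": 0, "ty": 0, "tz": -0.5, "twist": 0},
    {"tx": 0, "ty": 0, "tz": -0.5, "twist": 0},
    {"tx": 0, "ty": 0, "tz": -0.5, "twist": 0}
  ]
}}

```text
t: 9.63
eef_pos: [0.526, 0.0662, 0.1488]
ee_rot: [-3.14, 0.001, -1.666]
force: [-0.6, 0.8, -1.3]
width: 0.0445
gripper_force: 14.8
```

```bash
cat >> h.py <<'E'
def slot(i,t,z,dx=.038,dy=.034):
    # slots: 0 far-right,1 near-right,2 far-left,3 near-left (tote frame)
    o=np.array([[dx,-dy],[-dx,-dy],[dx,dy],[-dx,dy]][i]);a=t[2];R=np.array([[np.cos(a),-np.sin(a)],[np.sin(a),np.cos(a)]])
    p=R@o+t[:2];print('slot',i,p);go(p[0],p[1],z,-np.pi/2+a)
E
python3 - <<'E'
from h import *
s=get_state();print(s['eef_pos'],s['width'],s['gripper_force'])
t=tote(cams=('scene',),x0=(.539,-.1225,.2));print(t)
for i in range(4): slot(i,t[0],.15)
E
```

```text
[0.52604561 0.06623851 0.14875936] 0.0445474758112626 14.80976739549078
(array([ 0.53872862, -0.1228728 ,  0.20462937]), np.float64(0.1491064283809016))
slot 0 [ 0.58284475 -0.14844167]
go tx 0.832 ty -0.310 tz -0.009 tw -0.095 dist mm 222 rows rot 2.4
slot 1 [ 0.50843039 -0.16388519]
go tx 0.922 ty -0.020 tz -0.009 tw -0.095 dist mm 231 rows rot 2.4
slot 2 [ 0.56902686 -0.0818604 ]
go tx 0.572 ty -0.230 tz -0.009 tw -0.095 dist mm 154 rows rot 2.4
slot 3 [ 0.4946125  -0.09730392]
go tx 0.662 ty 0.060 tz -0.009 tw -0.095 dist mm 166 rows rot 2.4
```

Request:
{"api": "arm_command", "payload": {
  "commands": [
    {"tx": 0.12, "ty": -0.04, "tz": -0.05, "twist": -0.02},
    {"tx": 0.25, "ty": -0.1, "tz": -0.05, "twist": -0.06},
    {"tx": 0.4, "ty": -0.15, "tz": -0.05, "twist": -0.095},
    {"tx": 0.55, "ty": -0.2, "tz": -0.05, "twist": -0.095},
    {"tx": 0.68, "ty": -0.25, "tz": -0.05, "twist": -0.095},
    {"tx": 0.78, "ty": -0.29, "tz": -0.05, "twist": -0.095},
    {"tx": 0.832, "ty": -0.31, "tz": -0.05, "twist": -0.095},
    {"tx": 0.832, "ty": -0.31, "tz": -0.05, "twist": -0.095}
  ]
}}

```text
t: 10.35
eef_pos: [0.5828, -0.1509, 0.1584]
ee_rot: [3.138, 0.0, -1.37]
force: [1.0, -0.3, -1.5]
width: 0.0443
gripper_force: 14.8
```

```bash
python3 - <<'E'
from h import *
s=get_state();print(s['eef_pos'],s['ee_rot'][2],s['width'],s['gripper_force'])
f=grab_frame('side');save(f,'side3')
t=tote(get=lambda c:f,cams=('side',),x0=(.539,-.1225,.2));print(t)
slot(0,(.5387,-.1226,.205),.030)
E
```

```text
[ 0.58282806 -0.1508654   0.15844112] -1.3704349521889685 0.044268952529293346 14.810361871495843
(array([ 0.53773142, -0.12119989,  0.27351232]), np.float64(0.19482375357256276))
slot 0 [ 0.5828256  -0.14815252]
go tx -0.005 ty -0.002 tz 0.514 tw -0.001 dist mm 129 rows rot 0.0
```

View pics/side3.png

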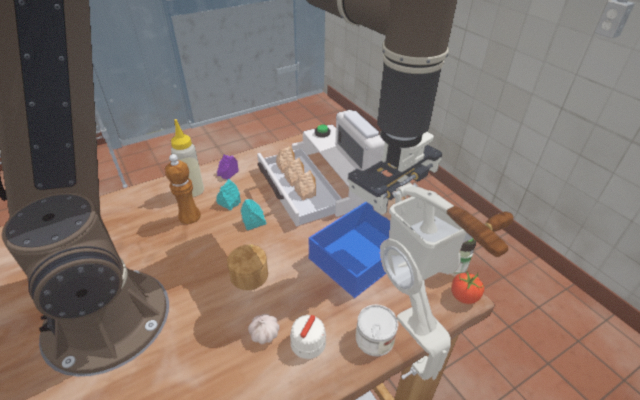

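The side view shows three chunks left in the drawer at (285,158) to (305,185). The tote is unmoved at (352,247) and the gripper is over its far side. Lowering now.

Request:
{"api": "arm_command", "payload": {
  "commands": [
    {"tx": 0, "ty": 0, "tz": 0.1, "twist": 0},
    {"tx": 0, "ty": 0, "tz": 0.2, "twist": 0},
    {"tx": 0, "ty": 0, "tz": 0.3, "twist": 0},
    {"tx": 0, "ty": 0, "tz": 0.38, "twist": 0},
    {"tx": 0, "ty": 0, "tz": 0.45, "twist": 0},
    {"tx": 0, "ty": 0, "tz": 0.5, "twist": 0},
    {"tx": 0, "ty": 0, "tz": 0.52, "twist": 0},
    {"tx": 0, "ty": 0, "tz": 0.52, "twist": 0}
  ]
}}

```text
t: 11.07
eef_pos: [0.582, -0.1473, 0.0289]
ee_rot: [3.138, 0.001, -1.366]
force: [-1.0, 0.2, -1.1]
width: 0.0446
gripper_force: 14.8
```

Request:
{"api": "arm_command", "payload": {
  "commands": [
    {"tx": 0, "ty": 0, "tz": 0, "twist": 0},
    {"tx": 0, "ty": 0, "tz": 0, "twist": 0},
    {"tx": 0, "ty": 0, "tz": 0, "twist": 0},
    {"tx": 0, "ty": 0, "tz": 0, "twist": 0},
    {"tx": 0, "ty": 0, "tz": 0, "twist": 0},
    {"tx": 0, "ty": 0, "tz": 0, "twist": 0},
    {"tx": 0, "ty": 0, "tz": 0, "twist": 0},
    {"tx": 0, "ty": 0, "tz": 0, "twist": 0}
  ],
  "claw": 0.6
}}

```text
t: 11.73
eef_pos: [0.5834, -0.1484, 0.0307]
ee_rot: [-3.141, -0.0, -1.367]
force: [0.3, 0.7, -0.0]
width: 0.0526
gripper_force: 0.0
```

Request:
{"api": "arm_command", "payload": {
  "commands": [
    {"tx": 0, "ty": 0, "tz": -0.12, "twist": 0},
    {"tx": 0, "ty": 0, "tz": -0.25, "twist": 0},
    {"tx": 0, "ty": 0, "tz": -0.4, "twist": 0},
    {"tx": 0, "ty": 0, "tz": -0.52, "twist": 0},
    {"tx": 0, "ty": 0, "tz": -0.55, "twist": 0},
    {"tx": 0, "ty": 0, "tz": -0.55, "twist": 0},
    {"tx": 0, "ty": 0, "tz": -0.55, "twist": 0},
    {"tx": 0, "ty": 0, "tz": -0.55, "twist": 0}
  ],
  "claw": 0.73
}}

```text
t: 12.4
eef_pos: [0.5825, -0.1483, 0.1667]
ee_rot: [3.14, 0.001, -1.368]
force: [-0.1, 1.0, -0.8]
width: 0.0636
gripper_force: 0.0
```

```bash
python3 - <<'E'
from h import *
s=get_state();print(s['eef_pos'],s['width'])
go(.532,.129,.15,-1.66)
E
```

```text
[ 0.58246064 -0.14828202  0.16673482] 0.06362042612136987
go tx -1.127 ty -0.026 tz 0.067 tw 0.093 dist mm 282 rows rot 2.3
```

Request:
{"api": "arm_command", "payload": {
  "commands": [
    {"tx": -0.13, "ty": 0, "tz": 0, "twist": 0.02},
    {"tx": -0.28, "ty": -0.01, "tz": 0, "twist": 0.05},
    {"tx": -0.43, "ty": -0.01, "tz": 0, "twist": 0.093},
    {"tx": -0.58, "ty": -0.02, "tz": 0.02, "twist": 0.093},
    {"tx": -0.73, "ty": -0.026, "tz": 0.04, "twist": 0.093},
    {"tx": -0.88, "ty": -0.026, "tz": 0.067, "twist": 0.093},
    {"tx": -0.96, "ty": -0.026, "tz": 0.067, "twist": 0.093},
    {"tx": -1, "ty": -0.026, "tz": 0.067, "twist": 0.093}
  ]
}}

```text
t: 13.07
eef_pos: [0.5377, 0.0999, 0.1494]
ee_rot: [3.139, -0.002, -1.657]
force: [0.9, -0.0, 0.5]
width: 0.064
gripper_force: 0.0
```

```bash
python3 - <<'E'
from h import *
np.set_printoptions(precision=4,suppress=True)
s=get_state();print(s['eef_pos'],s['ee_rot'][2])
save(grab_frame('wrist'),'w4')
for q,z in(('cheese_1',.008),('drawer_floor',.008)):
  for r in spot_point(q,'wrist')[:8]: print(q,round(r['score'],2),np.array(r['uv']),onz('wrist',r['uv'],z))
go(.532,.1305,.024,-1.66)
E
```

```text
[0.5377 0.0999 0.1494] -1.6570047716726466
cheese_1 0.93 [319.  323.4] [0.5491 0.2677 0.008 ]
cheese_1 0.84 [320.2 271.4] [0.5419 0.1978 0.008 ]
cheese_1 0.8 [475.6 176.2] [0.3766 0.1026 0.008 ]
cheese_1 0.76 [321.7 214.4] [0.5347 0.13   0.008 ]
cheese_1 0.57 [489.3 265. ] [0.354  0.2063 0.008 ]
drawer_floor 0.62 [319.6 245.2] [0.5402 0.1646 0.008 ]
go tx -0.127 ty 0.038 tz 0.505 tw 0.001 dist mm 131 rows rot 0.0
```

View pics/w4.png

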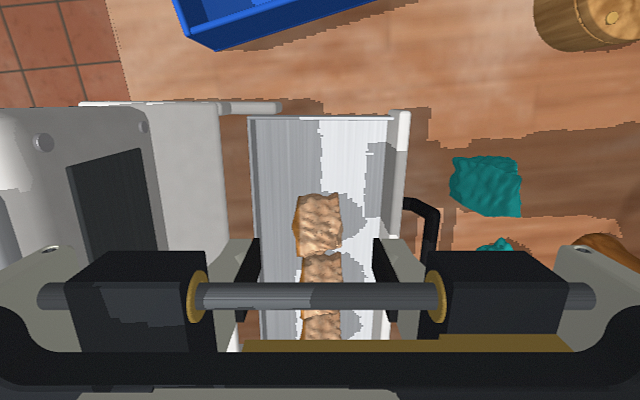

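The wrist view shows the first drawer place empty and three chunks left. The nearest is at (317,222), about (0.534, 0.130) m. Taking it.

Request:
{"api": "arm_command", "payload": {
  "commands": [
    {"tx": -0.127, "ty": 0.034, "tz": 0.05, "twist": 0},
    {"tx": -0.127, "ty": 0.034, "tz": 0.14, "twist": 0},
    {"tx": -0.127, "ty": 0.034, "tz": 0.24, "twist": 0},
    {"tx": -0.127, "ty": 0.034, "tz": 0.34, "twist": 0},
    {"tx": -0.127, "ty": 0.034, "tz": 0.42, "twist": 0},
    {"tx": -0.127, "ty": 0.034, "tz": 0.47, "twist": 0},
    {"tx": -0.127, "ty": 0.034, "tz": 0.5, "twist": 0},
    {"tx": -0.127, "ty": 0.034, "tz": 0.5, "twist": 0}
  ]
}}

```text
t: 13.88
eef_pos: [0.5327, 0.1283, 0.0244]
ee_rot: [3.139, -0.002, -1.661]
force: [-0.8, -0.2, 0.4]
width: 0.0641
gripper_force: 0.0
```

Request:
{"api": "arm_command", "payload": {
  "commands": [
    {"tx": 0, "ty": 0, "tz": 0, "twist": 0},
    {"tx": 0, "ty": 0, "tz": 0, "twist": 0},
    {"tx": 0, "ty": 0, "tz": 0, "twist": 0},
    {"tx": 0, "ty": 0, "tz": 0, "twist": 0},
    {"tx": 0, "ty": 0, "tz": 0, "twist": 0},
    {"tx": 0, "ty": 0, "tz": 0, "twist": 0},
    {"tx": 0, "ty": 0, "tz": 0, "twist": 0},
    {"tx": 0, "ty": 0, "tz": 0, "twist": 0}
  ],
  "claw": 0
}}

```text
t: 14.55
eef_pos: [0.5343, 0.1304, 0.0274]
ee_rot: [-3.14, 0.001, -1.659]
force: [-1.1, -1.5, 6.2]
width: 0.0459
gripper_force: 14.8
```

Request:
{"api": "arm_command", "payload": {
  "commands": [
    {"tx": 0, "ty": 0, "tz": -0.06, "twist": 0},
    {"tx": 0, "ty": 0, "tz": -0.14, "twist": 0},
    {"tx": 0, "ty": 0, "tz": -0.24, "twist": 0},
    {"tx": 0, "ty": 0, "tz": -0.34, "twist": 0},
    {"tx": 0, "ty": 0, "tz": -0.44, "twist": 0},
    {"tx": 0, "ty": 0, "tz": -0.54, "twist": 0},
    {"tx": 0, "ty": 0, "tz": -0.54, "twist": 0},
    {"tx": 0, "ty": 0, "tz": -0.54, "twist": 0}
  ]
}}

```text
t: 15.22
eef_pos: [0.534, 0.1308, 0.1628]
ee_rot: [-3.139, 0.002, -1.659]
force: [-0.2, -0.1, -1.5]
width: 0.0445
gripper_force: 14.8
```

```bash
python3 - <<'E'
from h import *
s=get_state();print(s['eef_pos'],s['width'],s['gripper_force'])
t=tote(cams=('scene',),x0=(.539,-.1225,.2));print(t)
t=tote(cams=('side',),x0=(.539,-.1225,.2));print(t)
slot(1,(.5387,-.1226,.205),.15)
E
```

```text
[0.53395322 0.13076525 0.16275636] 0.044521781407793705 14.75919992546551
(array([ 0.53891417, -0.12241764,  0.20250881]), np.float64(0.06780565936999461))
(array([ 0.54057875, -0.1219393 ,  0.21558835]), np.float64(0.183515266571745))
slot 1 [ 0.50841697 -0.16362363]
go tx 1.179 ty -0.007 tz 0.042 tw -0.094 dist mm 295 rows rot 2.4
```

Tote unmoved and chunk held. On to slot 1.

Request:
{"api": "arm_command", "payload": {
  "commands": [
    {"tx": 0.12, "ty": 0, "tz": 0, "twist": -0.02},
    {"tx": 0.26, "ty": 0, "tz": 0, "twist": -0.06},
    {"tx": 0.4, "ty": 0, "tz": 0, "twist": -0.094},
    {"tx": 0.54, "ty": 0, "tz": 0, "twist": -0.094},
    {"tx": 0.68, "ty": 0, "tz": 0, "twist": -0.094},
    {"tx": 0.82, "ty": 0, "tz": 0, "twist": -0.094},
    {"tx": 0.94, "ty": 0, "tz": 0, "twist": -0.094},
    {"tx": 1, "ty": -0.007, "tz": 0, "twist": -0.094}
  ]
}}

```text
t: 15.98
eef_pos: [0.5112, -0.1217, 0.1597]
ee_rot: [3.138, 0.0, -1.366]
force: [0.6, 0.5, -1.2]
width: 0.0444
gripper_force: 14.8
```

```bash
python3 - <<'E'
from h import *
s=get_state();print(s['eef_pos'],s['width'],s['gripper_force'])
print(tote(cams=('side',),x0=(.539,-.1225,.2)))
slot(1,(.5387,-.1226,.205),.033)
E
```

```text
[ 0.51117529 -0.12166613  0.15968368] 0.044419956386267306 14.760899894172326
(array([ 0.54113046, -0.12115825,  0.21376857]), np.float64(0.19651347068145797))
slot 1 [ 0.50841697 -0.16362363]
go tx 0.158 ty 0.045 tz 0.507 tw -0.000 dist mm 133 rows rot 0.0
```

Request:
{"api": "arm_command", "payload": {
  "commands": [
    {"tx": 0.1, "ty": 0.04, "tz": 0, "twist": 0},
    {"tx": 0.165, "ty": 0.05, "tz": 0.08, "twist": 0},
    {"tx": 0.165, "ty": 0.05, "tz": 0.18, "twist": 0},
    {"tx": 0.165, "ty": 0.05, "tz": 0.28, "twist": 0},
    {"tx": 0.165, "ty": 0.05, "tz": 0.38, "twist": 0},
    {"tx": 0.165, "ty": 0.05, "tz": 0.46, "twist": 0},
    {"tx": 0.165, "ty": 0.05, "tz": 0.515, "twist": 0},
    {"tx": 0.165, "ty": 0.05, "tz": 0.515, "twist": 0}
  ]
}}

```text
t: 16.7
eef_pos: [0.506, -0.1618, 0.0283]
ee_rot: [3.134, 0.002, -1.365]
force: [-0.9, 0.4, -0.8]
width: 0.0444
gripper_force: 14.8
```

Request:
{"api": "arm_command", "payload": {
  "commands": [
    {"tx": 0, "ty": 0, "tz": 0, "twist": 0},
    {"tx": 0, "ty": 0, "tz": 0, "twist": 0},
    {"tx": 0, "ty": 0, "tz": 0, "twist": 0},
    {"tx": 0, "ty": 0, "tz": 0, "twist": 0},
    {"tx": 0, "ty": 0, "tz": 0, "twist": 0},
    {"tx": 0, "ty": 0, "tz": 0, "twist": 0},
    {"tx": 0, "ty": 0, "tz": 0, "twist": 0},
    {"tx": 0, "ty": 0, "tz": 0, "twist": 0}
  ],
  "claw": 0.6
}}

```text
t: 17.37
eef_pos: [0.5095, -0.1619, 0.0328]
ee_rot: [-3.141, -0.0, -1.364]
force: [-1.0, 0.1, 0.1]
width: 0.0533
gripper_force: 0.0
```

Request:
{"api": "arm_command", "payload": {
  "commands": [
    {"tx": 0, "ty": 0, "tz": -0.12, "twist": 0},
    {"tx": 0, "ty": 0, "tz": -0.25, "twist": 0},
    {"tx": 0, "ty": 0, "tz": -0.4, "twist": 0},
    {"tx": 0, "ty": 0, "tz": -0.52, "twist": 0},
    {"tx": 0, "ty": 0, "tz": -0.55, "twist": 0},
    {"tx": 0, "ty": 0, "tz": -0.55, "twist": 0},
    {"tx": 0, "ty": 0, "tz": -0.55, "twist": 0},
    {"tx": 0, "ty": 0, "tz": -0.55, "twist": 0}
  ],
  "claw": 0.73
}}

```text
t: 18.03
eef_pos: [0.5085, -0.1619, 0.1689]
ee_rot: [3.14, 0.001, -1.364]
force: [-0.3, 0.4, -0.1]
width: 0.0639
gripper_force: 0.0
```

```bash
python3 - <<'E'
from h import *
s=get_state();print(s['eef_pos'],s['width'])
save(grab_frame('wrist'),'w5')
go(.5405,.197,.16,-1.66)
E
```

```text
[ 0.50850684 -0.16185522  0.16888254] 0.06386378690013407
go tx -1.379 ty -0.420 tz 0.035 tw 0.094 dist mm 360 rows rot 2.4
```

View pics/w5.png

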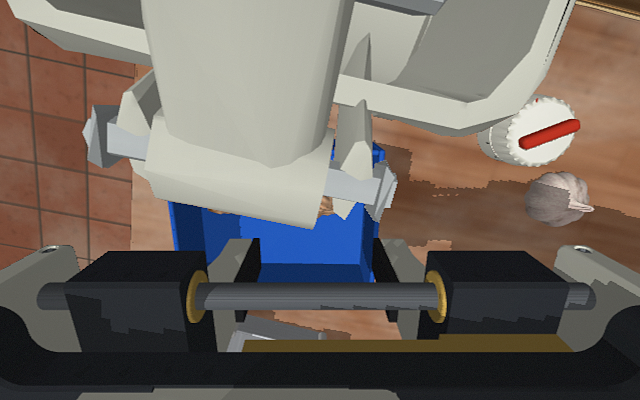

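The wrist view shows the mill overhanging close in front of the camera, so I shouldn't go further to -y. The tote's near half is empty and the placed chunks show at (215,210) and (325,205). On to chunk 3.

Request:
{"api": "arm_command", "payload": {
  "commands": [
    {"tx": -0.13, "ty": -0.04, "tz": 0, "twist": 0.02},
    {"tx": -0.28, "ty": -0.09, "tz": 0, "twist": 0.05},
    {"tx": -0.43, "ty": -0.13, "tz": 0, "twist": 0.094},
    {"tx": -0.58, "ty": -0.18, "tz": 0, "twist": 0.094},
    {"tx": -0.73, "ty": -0.22, "tz": 0, "twist": 0.094},
    {"tx": -0.88, "ty": -0.27, "tz": 0, "twist": 0.094},
    {"tx": -0.98, "ty": -0.3, "tz": 0, "twist": 0.094},
    {"tx": -1, "ty": -0.31, "tz": 0, "twist": 0.094}
  ]
}}

```text
t: 18.75
eef_pos: [0.5338, 0.1022, 0.1686]
ee_rot: [3.14, -0.001, -1.656]
force: [0.9, 1.0, 0.7]
width: 0.0641
gripper_force: 0.0
```

Request:
{"api": "arm_command", "payload": {
  "commands": [
    {"tx": -0.1, "ty": 0, "tz": 0, "twist": 0},
    {"tx": -0.2, "ty": 0, "tz": 0, "twist": 0},
    {"tx": -0.3, "ty": 0, "tz": 0, "twist": 0},
    {"tx": -0.38, "ty": 0, "tz": 0, "twist": 0},
    {"tx": -0.38, "ty": 0, "tz": 0, "twist": 0},
    {"tx": -0.38, "ty": 0, "tz": 0, "twist": 0},
    {"tx": -0.38, "ty": 0, "tz": 0, "twist": 0},
    {"tx": -0.38, "ty": 0, "tz": 0, "twist": 0}
  ]
}}

```text
t: 19.42
eef_pos: [0.542, 0.1923, 0.1694]
ee_rot: [3.141, -0.001, -1.66]
force: [0.3, -0.8, 0.3]
width: 0.0641
gripper_force: 0.0
```

```bash
python3 - <<'E'
from h import *
s=get_state();print(s['eef_pos'],s['ee_rot'][2])
go(.5405,.197,.0235,-1.66)
f=grab_frame('scene');print(tote(get=lambda c:f,cams=('scene',),x0=(.539,-.1225,.2)))
u=proj('scene',np.array([.539,-.1225,.03])).astype(int);c=f[u[1]-50:u[1]+50,u[0]-65:u[0]+65];save(cv2.resize(c,None,fx=5,fy=5),'c6')
E
```

```text
[0.54196953 0.19226844 0.16939979] -1.6601032918309642
go tx -0.018 ty 0.008 tz 0.584 tw -0.000 dist mm 146 rows rot 0.0
(array([ 0.53892285, -0.12246469,  0.20172958]), np.float64(0.03602882305844679))
```

View pics/c6.png

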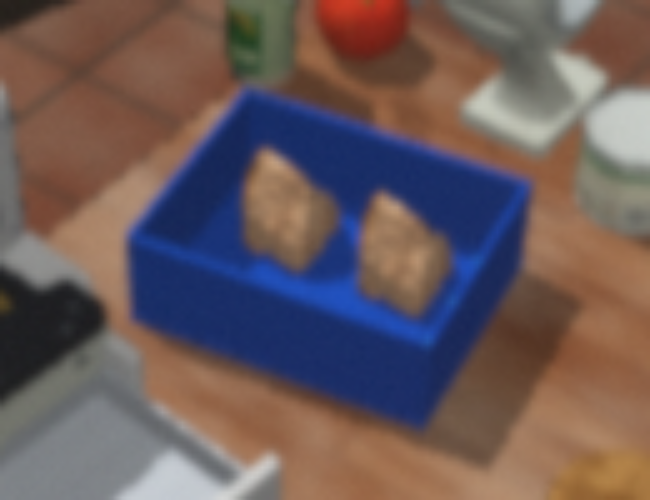

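Both chunks stand well placed in the tote, and it hasn't moved. Down on chunk 3.

Request:
{"api": "arm_command", "payload": {
  "commands": [
    {"tx": -0.018, "ty": 0.004, "tz": 0.1, "twist": 0},
    {"tx": -0.018, "ty": 0.004, "tz": 0.2, "twist": 0},
    {"tx": -0.018, "ty": 0.004, "tz": 0.3, "twist": 0},
    {"tx": -0.018, "ty": 0.004, "tz": 0.4, "twist": 0},
    {"tx": -0.018, "ty": 0.004, "tz": 0.49, "twist": 0},
    {"tx": -0.018, "ty": 0.004, "tz": 0.55, "twist": 0},
    {"tx": -0.018, "ty": 0.004, "tz": 0.58, "twist": 0},
    {"tx": -0.018, "ty": 0.004, "tz": 0.58, "twist": 0}
  ]
}}

```text
t: 20.13
eef_pos: [0.5409, 0.1965, 0.0235]
ee_rot: [3.139, -0.002, -1.66]
force: [0.8, 0.0, 0.5]
width: 0.0637
gripper_force: 0.0
```

Request:
{"api": "arm_command", "payload": {
  "commands": [
    {"tx": 0, "ty": 0, "tz": 0, "twist": 0},
    {"tx": 0, "ty": 0, "tz": 0, "twist": 0},
    {"tx": 0, "ty": 0, "tz": 0, "twist": 0},
    {"tx": 0, "ty": 0, "tz": 0, "twist": 0},
    {"tx": 0, "ty": 0, "tz": 0, "twist": 0},
    {"tx": 0, "ty": 0, "tz": 0, "twist": 0},
    {"tx": 0, "ty": 0, "tz": 0, "twist": 0},
    {"tx": 0, "ty": 0, "tz": 0, "twist": 0}
  ],
  "claw": 0
}}

```text
t: 20.8
eef_pos: [0.5423, 0.1982, 0.0263]
ee_rot: [-3.14, 0.001, -1.659]
force: [-1.6, -0.5, 6.3]
width: 0.0462
gripper_force: 14.8
```

Request:
{"api": "arm_command", "payload": {
  "commands": [
    {"tx": 0, "ty": 0, "tz": -0.06, "twist": 0},
    {"tx": 0, "ty": 0, "tz": -0.14, "twist": 0},
    {"tx": 0, "ty": 0, "tz": -0.24, "twist": 0},
    {"tx": 0, "ty": 0, "tz": -0.34, "twist": 0},
    {"tx": 0, "ty": 0, "tz": -0.44, "twist": 0},
    {"tx": 0, "ty": 0, "tz": -0.54, "twist": 0},
    {"tx": 0, "ty": 0, "tz": -0.54, "twist": 0},
    {"tx": 0, "ty": 0, "tz": -0.54, "twist": 0}
  ]
}}

```text
t: 21.47
eef_pos: [0.5423, 0.1984, 0.1619]
ee_rot: [-3.139, 0.003, -1.659]
force: [-0.0, -0.9, -2.1]
width: 0.0444
gripper_force: 14.8
```

```bash
python3 - <<'E'
from h import *
s=get_state();print(s['eef_pos'],s['width'],s['gripper_force'])
t=tote(cams=('scene',),x0=(.539,-.1225,.2));print(t)
slot(2,t[0],.15)
E
```

```text
[0.54234939 0.19844102 0.16188096] 0.04441823118629445 14.761055085109547
(array([ 0.53931317, -0.12304806,  0.20480344]), np.float64(0.03501737503341351))
slot 2 [ 0.56960426 -0.08203038]
go tx 1.105 ty -0.211 tz 0.041 tw -0.093 dist mm 282 rows rot 2.3
```

Request:
{"api": "arm_command", "payload": {
  "commands": [
    {"tx": 0.12, "ty": -0.02, "tz": 0, "twist": -0.02},
    {"tx": 0.26, "ty": -0.05, "tz": 0, "twist": -0.06},
    {"tx": 0.4, "ty": -0.08, "tz": 0, "twist": -0.093},
    {"tx": 0.54, "ty": -0.11, "tz": 0, "twist": -0.093},
    {"tx": 0.68, "ty": -0.14, "tz": 0, "twist": -0.093},
    {"tx": 0.82, "ty": -0.17, "tz": 0, "twist": -0.093},
    {"tx": 0.94, "ty": -0.2, "tz": 0, "twist": -0.093},
    {"tx": 1, "ty": -0.211, "tz": 0, "twist": -0.093}
  ]
}}

```text
t: 22.18
eef_pos: [0.5712, -0.059, 0.1584]
ee_rot: [3.139, -0.0, -1.369]
force: [0.3, 1.2, -1.4]
width: 0.0442
gripper_force: 14.8
```

Request:
{"api": "arm_command", "payload": {
  "commands": [
    {"tx": 0.1, "ty": 0.01, "tz": 0, "twist": 0},
    {"tx": 0.1, "ty": 0.01, "tz": 0, "twist": 0},
    {"tx": 0.1, "ty": 0.01, "tz": 0, "twist": 0},
    {"tx": 0.1, "ty": 0.01, "tz": 0, "twist": 0},
    {"tx": 0.1, "ty": 0.01, "tz": 0, "twist": 0},
    {"tx": 0.1, "ty": 0.01, "tz": 0, "twist": 0},
    {"tx": 0.1, "ty": 0.01, "tz": 0, "twist": 0},
    {"tx": 0.1, "ty": 0.01, "tz": 0, "twist": 0}
  ]
}}

```text
t: 22.85
eef_pos: [0.5748, -0.0802, 0.1601]
ee_rot: [-3.142, 0.0, -1.366]
force: [-0.5, -0.4, -0.7]
width: 0.0442
gripper_force: 14.8
```

```bash
python3 - <<'E'
from h import *
s=get_state();print(s['eef_pos'],s['width'],s['gripper_force'])
print(tote(cams=('side',),x0=(.539,-.1225,.2)))
slot(2,(.539,-.1226,.204),.033)
E
```

```text
[ 0.57476112 -0.08019789  0.16008227] 0.04420411044962151 14.763116029207595
(array([ 0.53856364, -0.12017989,  0.25835167]), np.float64(0.18898385565052234))
slot 2 [ 0.56932404 -0.08160668]
go tx 0.001 ty 0.022 tz 0.508 tw 0.000 dist mm 127 rows rot 0.0
```

Request:
{"api": "arm_command", "payload": {
  "commands": [
    {"tx": -0.005, "ty": 0.02, "tz": 0.08, "twist": 0},
    {"tx": -0.005, "ty": 0.02, "tz": 0.18, "twist": 0},
    {"tx": -0.005, "ty": 0.02, "tz": 0.28, "twist": 0},
    {"tx": -0.005, "ty": 0.02, "tz": 0.37, "twist": 0},
    {"tx": -0.005, "ty": 0.02, "tz": 0.44, "twist": 0},
    {"tx": -0.005, "ty": 0.02, "tz": 0.49, "twist": 0},
    {"tx": -0.005, "ty": 0.02, "tz": 0.51, "twist": 0},
    {"tx": -0.005, "ty": 0.02, "tz": 0.51, "twist": 0}
  ]
}}

```text
t: 23.57
eef_pos: [0.5689, -0.0806, 0.0314]
ee_rot: [3.139, 0.0, -1.367]
force: [0.3, 0.2, -1.1]
width: 0.0444
gripper_force: 14.8
```

Request:
{"api": "arm_command", "payload": {
  "commands": [
    {"tx": 0, "ty": 0, "tz": 0, "twist": 0},
    {"tx": 0, "ty": 0, "tz": 0, "twist": 0},
    {"tx": 0, "ty": 0, "tz": 0, "twist": 0},
    {"tx": 0, "ty": 0, "tz": 0, "twist": 0},
    {"tx": 0, "ty": 0, "tz": 0, "twist": 0},
    {"tx": 0, "ty": 0, "tz": 0, "twist": 0},
    {"tx": 0, "ty": 0, "tz": 0, "twist": 0},
    {"tx": 0, "ty": 0, "tz": 0, "twist": 0}
  ],
  "claw": 0.6
}}

```text
t: 24.23
eef_pos: [0.5696, -0.0806, 0.0327]
ee_rot: [-3.141, -0.0, -1.367]
force: [1.0, 0.4, 0.4]
width: 0.0527
gripper_force: 0.0
```

Request:
{"api": "arm_command", "payload": {
  "commands": [
    {"tx": 0, "ty": 0, "tz": -0.12, "twist": 0},
    {"tx": 0, "ty": 0, "tz": -0.25, "twist": 0},
    {"tx": 0, "ty": 0, "tz": -0.4, "twist": 0},
    {"tx": 0, "ty": 0, "tz": -0.52, "twist": 0},
    {"tx": 0, "ty": 0, "tz": -0.55, "twist": 0},
    {"tx": 0, "ty": 0, "tz": -0.55, "twist": 0},
    {"tx": 0, "ty": 0, "tz": -0.55, "twist": 0},
    {"tx": 0, "ty": 0, "tz": -0.55, "twist": 0}
  ],
  "claw": 0.73
}}

```text
t: 24.9
eef_pos: [0.5688, -0.0806, 0.1688]
ee_rot: [3.14, 0.0, -1.367]
force: [-0.4, -0.3, -0.0]
width: 0.0639
gripper_force: 0.0
```

```bash
python3 - <<'E'
from h import *
s=get_state();print(s['eef_pos'],s['width'])
go(.547,.264,.17,-1.66)
E
```

```text
[ 0.56876279 -0.08063176  0.16878523] 0.06385026583886642
go tx -1.368 ty -0.193 tz -0.005 tw 0.093 dist mm 345 rows rot 2.3
```

Request:
{"api": "arm_command", "payload": {
  "commands": [
    {"tx": -0.13, "ty": -0.03, "tz": 0, "twist": 0.02},
    {"tx": -0.28, "ty": -0.06, "tz": 0, "twist": 0.05},
    {"tx": -0.43, "ty": -0.09, "tz": 0, "twist": 0.093},
    {"tx": -0.58, "ty": -0.12, "tz": 0, "twist": 0.093},
    {"tx": -0.73, "ty": -0.15, "tz": 0, "twist": 0.093},
    {"tx": -0.88, "ty": -0.18, "tz": 0, "twist": 0.093},
    {"tx": -0.98, "ty": -0.193, "tz": 0, "twist": 0.093},
    {"tx": -1, "ty": -0.193, "tz": 0, "twist": 0.093}
  ]
}}

```text
t: 25.57
eef_pos: [0.5656, 0.1775, 0.168]
ee_rot: [3.14, -0.001, -1.656]
force: [1.0, -1.2, 0.5]
width: 0.0638
gripper_force: 0.0
```

Request:
{"api": "arm_command", "payload": {
  "commands": [
    {"tx": -0.1, "ty": 0.03, "tz": 0, "twist": 0},
    {"tx": -0.2, "ty": 0.06, "tz": 0, "twist": 0},
    {"tx": -0.3, "ty": 0.1, "tz": 0, "twist": 0},
    {"tx": -0.352, "ty": 0.107, "tz": 0, "twist": 0},
    {"tx": -0.352, "ty": 0.107, "tz": 0, "twist": 0},
    {"tx": -0.352, "ty": 0.107, "tz": 0, "twist": 0},
    {"tx": -0.352, "ty": 0.107, "tz": 0, "twist": 0},
    {"tx": -0.352, "ty": 0.107, "tz": 0, "twist": 0}
  ]
}}

```text
t: 26.23
eef_pos: [0.5475, 0.2629, 0.1696]
ee_rot: [3.141, -0.001, -1.66]
force: [-0.4, -0.3, -0.1]
width: 0.0639
gripper_force: 0.0
```

```bash
python3 - <<'E'
from h import *
s=get_state();print(s['eef_pos'],s['ee_rot'][2])
go(.5475,.264,.0235,-1.66)
f=grab_frame('scene');print(tote(get=lambda c:f,cams=('scene',),x0=(.539,-.1225,.2)))
save(cv2.resize(f[120:300,150:390],None,fx=3,fy=3),'c7')
for r in spot_point('cheese_1','scene')[:9]: print(round(r['score'],2),np.array(r['uv']),onz('scene',r['uv'],.008))
E
```

```text
[0.54749744 0.2628725  0.16959261] -1.6604072082549548
go tx -0.004 ty 0.000 tz 0.584 tw -0.000 dist mm 146 rows rot 0.0
(array([ 0.53892285, -0.12246469,  0.20172958]), np.float64(0.03602882305844679))
0.87 [308.4 305.8] [0.34270654 0.21707634 0.008     ]
0.82 [232.5 275. ] [0.54068041 0.26747628 0.008     ]
0.82 [258.3 332.7] [0.38860148 0.33523259 0.008     ]
0.81 [320.3 175.5] [ 0.5890745  -0.14766996  0.008     ]
0.81 [323.6 266.1] [0.38091365 0.10900459 0.008     ]
0.61 [343.5 187.2] [ 0.50348875 -0.15016874  0.008     ]
0.6 [310.4 192.8] [ 0.56654743 -0.07065349  0.008     ]
```

View pics/c7.png

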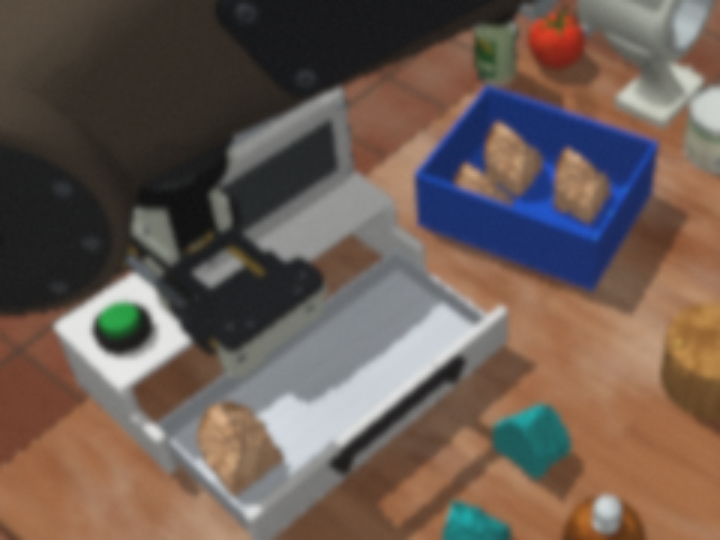

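The crop shows three chunks in the tote and the last one in the drawer at crop (235,445), scene (228,268). Taking the last, slightly higher to clear the housing.

Request:
{"api": "arm_command", "payload": {
  "commands": [
    {"tx": -0.005, "ty": 0, "tz": 0.1, "twist": 0},
    {"tx": -0.005, "ty": 0, "tz": 0.2, "twist": 0},
    {"tx": -0.005, "ty": 0, "tz": 0.3, "twist": 0},
    {"tx": -0.005, "ty": 0, "tz": 0.4, "twist": 0},
    {"tx": -0.005, "ty": 0, "tz": 0.48, "twist": 0},
    {"tx": -0.005, "ty": 0, "tz": 0.53, "twist": 0},
    {"tx": -0.005, "ty": 0, "tz": 0.57, "twist": 0},
    {"tx": -0.005, "ty": 0, "tz": 0.57, "twist": 0}
  ]
}}

```text
t: 27.0
eef_pos: [0.5467, 0.2639, 0.0255]
ee_rot: [3.139, -0.002, -1.66]
force: [-0.3, -0.1, 0.1]
width: 0.0637
gripper_force: 0.0
```

Request:
{"api": "arm_command", "payload": {
  "commands": [
    {"tx": 0, "ty": 0, "tz": 0, "twist": 0},
    {"tx": 0, "ty": 0, "tz": 0, "twist": 0},
    {"tx": 0, "ty": 0, "tz": 0, "twist": 0},
    {"tx": 0, "ty": 0, "tz": 0, "twist": 0},
    {"tx": 0, "ty": 0, "tz": 0, "twist": 0},
    {"tx": 0, "ty": 0, "tz": 0, "twist": 0},
    {"tx": 0, "ty": 0, "tz": 0, "twist": 0},
    {"tx": 0, "ty": 0, "tz": 0, "twist": 0}
  ],
  "claw": 0
}}

```text
t: 27.67
eef_pos: [0.5481, 0.2657, 0.0287]
ee_rot: [-3.14, 0.001, -1.659]
force: [-0.5, -0.1, 6.3]
width: 0.0451
gripper_force: 14.9
```

Request:
{"api": "arm_command", "payload": {
  "commands": [
    {"tx": 0, "ty": 0, "tz": -0.06, "twist": 0},
    {"tx": 0, "ty": 0, "tz": -0.14, "twist": 0},
    {"tx": 0, "ty": 0, "tz": -0.24, "twist": 0},
    {"tx": 0, "ty": 0, "tz": -0.34, "twist": 0},
    {"tx": 0, "ty": 0, "tz": -0.44, "twist": 0},
    {"tx": 0, "ty": 0, "tz": -0.54, "twist": 0},
    {"tx": 0, "ty": 0, "tz": -0.54, "twist": 0},
    {"tx": 0, "ty": 0, "tz": -0.54, "twist": 0}
  ]
}}

```text
t: 28.33
eef_pos: [0.5481, 0.2659, 0.1644]
ee_rot: [-3.139, 0.003, -1.659]
force: [-0.8, -0.1, -2.3]
width: 0.0448
gripper_force: 14.8
```

```bash
python3 - <<'E'
from h import *
s=get_state();print(s['eef_pos'],s['width'],s['gripper_force'])
t=tote(cams=('scene',),x0=(.539,-.1225,.2));print(t)
slot(3,t[0],.16)
E
```

```text
[0.54812904 0.2658612  0.16436264] 0.04476423786159032 14.757108023331966
(array([ 0.53892285, -0.12246469,  0.20172958]), np.float64(0.03602882305844679))
slot 3 [ 0.49488105 -0.09676799]
go tx 1.461 ty 0.080 tz 0.011 tw -0.093 dist mm 366 rows rot 2.3
```

Request:
{"api": "arm_command", "payload": {
  "commands": [
    {"tx": 0.12, "ty": 0.01, "tz": 0, "twist": -0.02},
    {"tx": 0.26, "ty": 0.02, "tz": 0, "twist": -0.06},
    {"tx": 0.4, "ty": 0.04, "tz": 0, "twist": -0.093},
    {"tx": 0.54, "ty": 0.05, "tz": 0, "twist": -0.093},
    {"tx": 0.68, "ty": 0.06, "tz": 0, "twist": -0.093},
    {"tx": 0.82, "ty": 0.08, "tz": 0, "twist": -0.093},
    {"tx": 0.94, "ty": 0.08, "tz": 0, "twist": -0.093},
    {"tx": 1, "ty": 0.08, "tz": 0, "twist": -0.093}
  ]
}}

```text
t: 29.05
eef_pos: [0.5034, 0.015, 0.1613]
ee_rot: [3.139, -0.0, -1.369]
force: [-0.7, 0.7, -0.8]
width: 0.0444
gripper_force: 14.8
```

Request:
{"api": "arm_command", "payload": {
  "commands": [
    {"tx": 0.12, "ty": 0.04, "tz": 0, "twist": 0},
    {"tx": 0.24, "ty": 0.08, "tz": 0, "twist": 0},
    {"tx": 0.35, "ty": 0.12, "tz": 0, "twist": 0},
    {"tx": 0.42, "ty": 0.133, "tz": 0, "twist": 0},
    {"tx": 0.44, "ty": 0.133, "tz": 0, "twist": 0},
    {"tx": 0.44, "ty": 0.133, "tz": 0, "twist": 0},
    {"tx": 0.44, "ty": 0.133, "tz": 0, "twist": 0},
    {"tx": 0.44, "ty": 0.133, "tz": 0, "twist": 0}
  ]
}}

```text
t: 29.72
eef_pos: [0.4951, -0.0958, 0.1621]
ee_rot: [3.141, 0.0, -1.367]
force: [0.5, -0.0, -1.2]
width: 0.0443
gripper_force: 14.8
```

```bash
python3 - <<'E'
from h import *
s=get_state();print(s['eef_pos'],s['width'],s['gripper_force'])
print(tote(cams=('side',),x0=(.539,-.1225,.2)))
slot(3,(.539,-.1225,.203),.035)
E
```

```text
[ 0.49507658 -0.09577726  0.16208123] 0.044343117656882966 14.760157392011024
(array([ 0.53871105, -0.11993093,  0.25847948]), np.float64(0.18642720915448185))
slot 3 [ 0.49492559 -0.09685928]
go tx 0.005 ty 0.002 tz 0.509 tw 0.000 dist mm 127 rows rot 0.0
```

Request:
{"api": "arm_command", "payload": {
  "commands": [
    {"tx": 0, "ty": 0, "tz": 0.08, "twist": 0},
    {"tx": 0, "ty": 0, "tz": 0.18, "twist": 0},
    {"tx": 0, "ty": 0, "tz": 0.28, "twist": 0},
    {"tx": 0, "ty": 0, "tz": 0.37, "twist": 0},
    {"tx": 0, "ty": 0, "tz": 0.44, "twist": 0},
    {"tx": 0, "ty": 0, "tz": 0.49, "twist": 0},
    {"tx": 0, "ty": 0, "tz": 0.51, "twist": 0},
    {"tx": 0, "ty": 0, "tz": 0.51, "twist": 0}
  ]
}}

```text
t: 30.43
eef_pos: [0.4945, -0.0958, 0.034]
ee_rot: [3.139, 0.0, -1.366]
force: [0.3, 0.3, -1.0]
width: 0.0443
gripper_force: 14.8
```

Request:
{"api": "arm_command", "payload": {
  "commands": [
    {"tx": 0, "ty": 0, "tz": 0, "twist": 0},
    {"tx": 0, "ty": 0, "tz": 0, "twist": 0},
    {"tx": 0, "ty": 0, "tz": 0, "twist": 0},
    {"tx": 0, "ty": 0, "tz": 0, "twist": 0},
    {"tx": 0, "ty": 0, "tz": 0, "twist": 0},
    {"tx": 0, "ty": 0, "tz": 0, "twist": 0},
    {"tx": 0, "ty": 0, "tz": 0, "twist": 0},
    {"tx": 0, "ty": 0, "tz": 0, "twist": 0}
  ],
  "claw": 0.6
}}

```text
t: 31.1
eef_pos: [0.4952, -0.0965, 0.0352]
ee_rot: [-3.141, -0.0, -1.367]
force: [-0.6, 0.2, 0.1]
width: 0.0523
gripper_force: 0.0
```

Request:
{"api": "arm_command", "payload": {
  "commands": [
    {"tx": 0, "ty": 0, "tz": -0.12, "twist": 0},
    {"tx": 0, "ty": 0, "tz": -0.25, "twist": 0},
    {"tx": 0, "ty": 0, "tz": -0.4, "twist": 0},
    {"tx": 0, "ty": 0, "tz": -0.55, "twist": 0},
    {"tx": 0, "ty": 0, "tz": -0.65, "twist": 0},
    {"tx": 0, "ty": 0, "tz": -0.65, "twist": 0},
    {"tx": 0, "ty": 0, "tz": -0.65, "twist": 0},
    {"tx": 0, "ty": 0, "tz": -0.65, "twist": 0}
  ]
}}

```text
t: 31.77
eef_pos: [0.4947, -0.0964, 0.1971]
ee_rot: [3.141, 0.0, -1.368]
force: [0.5, 0.0, -0.4]
width: 0.0525
gripper_force: 0.0
```

```bash
python3 - <<'E'
from h import *
s=get_state();print(s['eef_pos'],s['width'])
go(.385,.181,.19,-1.66)
E
```

```text
[ 0.49471026 -0.09640674  0.19714224] 0.052496352943851195
go tx -1.175 ty 0.206 tz 0.029 tw 0.093 dist mm 298 rows rot 2.3
```

Request:
{"api": "arm_command", "payload": {
  "commands": [
    {"tx": -0.13, "ty": 0.02, "tz": 0, "twist": 0.02},
    {"tx": -0.28, "ty": 0.05, "tz": 0, "twist": 0.05},
    {"tx": -0.43, "ty": 0.08, "tz": 0, "twist": 0.093},
    {"tx": -0.58, "ty": 0.1, "tz": 0, "twist": 0.093},
    {"tx": -0.73, "ty": 0.12, "tz": 0, "twist": 0.093},
    {"tx": -0.88, "ty": 0.13, "tz": 0, "twist": 0.093},
    {"tx": -0.98, "ty": 0.13, "tz": 0, "twist": 0.093},
    {"tx": -1, "ty": 0.13, "tz": 0, "twist": 0.093}
  ],
  "claw": 0
}}

```text
t: 32.43
eef_pos: [0.4116, 0.1444, 0.1965]
ee_rot: [3.14, -0.001, -1.656]
force: [0.2, 0.7, 0.3]
width: 0.0046
gripper_force: 0.0
```

```bash
python3 - <<'E'
from h import *
np.set_printoptions(precision=4,suppress=True)
s=get_state();print(s['eef_pos'],s['ee_rot'][2],s['width'])
f=grab_frame('scene');save(cv2.resize(f[120:320,150:400],None,fx=3,fy=3),'c8')
for c in('scene','side'):
  if c=='side': grab_frame(c)
  for q,z in(('drawer_handle',.072),('cheese_1',.005)):
    for r in spot_point(q,c)[:8]: print(c,q,round(r['score'],2),np.array(r['uv']),onz(c,r['uv'],z))
go(.405,.180,.19,-1.66)
E
```

```text
[0.4116 0.1444 0.1965] -1.656390947399192 0.004616631541635656
scene drawer_handle 0.57 [286.7 254.6] [0.4438 0.1722 0.072 ]
scene cheese_1 0.9 [324.4 269.9] [0.3737 0.1151 0.005 ]
scene cheese_1 0.62 [310.3 305.6] [0.3406 0.2127 0.005 ]
scene cheese_1 0.55 [261.  333.4] [0.384  0.3319 0.005 ]
side drawer_handle 0.66 [266.3 171.8] [0.4558 0.1925 0.072 ]
side cheese_1 0.82 [356.  269.6] [ 0.506  -0.1569  0.005 ]
side cheese_1 0.81 [230.1 201. ] [0.351  0.2077 0.005 ]
side cheese_1 0.76 [252.5 224.4] [0.3657 0.095  0.005 ]
side cheese_1 0.73 [227.8 170.9] [0.3953 0.337  0.005 ]
side cheese_1 0.58 [338.6 255.6] [ 0.4951 -0.102   0.005 ]
side cheese_1 0.51 [381.2 254.6] [ 0.5822 -0.1497  0.005 ]
go tx -0.154 ty 0.045 tz 0.028 tw -0.000 dist mm 41 rows rot 0.0
```

View pics/c8.png

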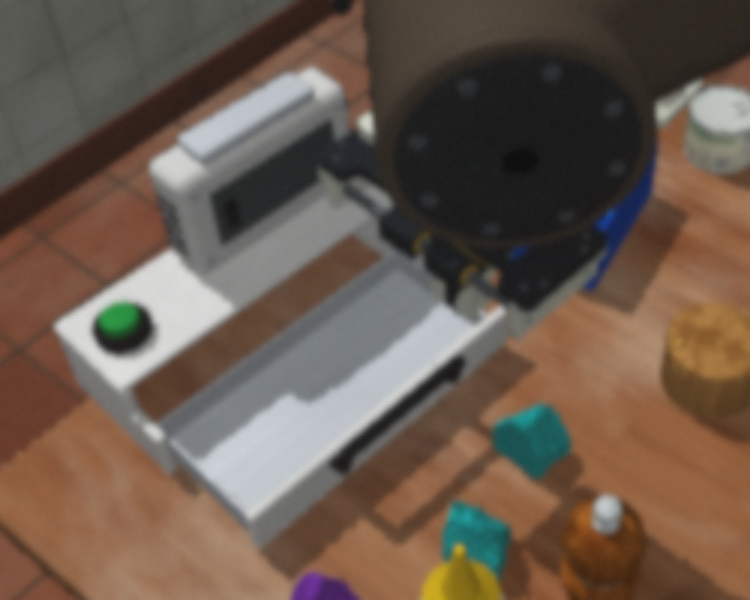

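The drawer is empty and still fully open, and the side view detects the chunks in the tote. I'll descend in front of the bar and push.

Request:
{"api": "arm_command", "payload": {
  "commands": [
    {"tx": -0.154, "ty": 0.045, "tz": 0, "twist": 0},
    {"tx": -0.154, "ty": 0.045, "tz": 0, "twist": 0},
    {"tx": -0.154, "ty": 0.045, "tz": 0.1, "twist": 0},
    {"tx": -0.154, "ty": 0.045, "tz": 0.22, "twist": 0},
    {"tx": -0.154, "ty": 0.045, "tz": 0.34, "twist": 0},
    {"tx": -0.154, "ty": 0.045, "tz": 0.44, "twist": 0},
    {"tx": -0.154, "ty": 0.045, "tz": 0.515, "twist": 0},
    {"tx": -0.154, "ty": 0.045, "tz": 0.515, "twist": 0}
  ]
}}

```text
t: 33.4
eef_pos: [0.4034, 0.1783, 0.0654]
ee_rot: [3.137, -0.005, -1.662]
force: [-0.6, -1.7, -0.5]
width: 0.0004
gripper_force: 0.0
```

```bash
python3 - <<'E'
from h import *
s=get_state();print(s['eef_pos'],s['ee_rot'][2],s['width'],s['force'])
go(.500,.171,.067,-1.66);go(.515,.1695,.067,-1.66)
E
```

```text
[0.4033943  0.17830752 0.06543889] -1.6618689562184126 0.00035908734576761605 [-0.57470315 -1.66080424 -0.4853206 ]
go tx -0.006 ty -0.387 tz -0.006 tw -0.001 dist mm 97 rows rot 0.0
go tx -0.006 ty -0.448 tz -0.006 tw -0.001 dist mm 112 rows rot 0.0
```

Request:
{"api": "arm_command", "payload": {
  "commands": [
    {"tx": 0, "ty": -0.04, "tz": 0, "twist": 0},
    {"tx": 0, "ty": -0.08, "tz": 0, "twist": 0},
    {"tx": 0, "ty": -0.14, "tz": 0, "twist": 0},
    {"tx": 0, "ty": -0.2, "tz": 0, "twist": 0},
    {"tx": 0, "ty": -0.26, "tz": 0, "twist": 0},
    {"tx": 0, "ty": -0.32, "tz": 0, "twist": 0},
    {"tx": 0, "ty": -0.36, "tz": 0, "twist": 0},
    {"tx": 0, "ty": -0.38, "tz": 0, "twist": 0}
  ]
}}

```text
t: 34.07
eef_pos: [0.5021, 0.1728, 0.0699]
ee_rot: [-3.14, 0.001, -1.66]
force: [-0.7, -0.2, 0.4]
width: 0.0005
gripper_force: 0.3
```

Request:
{"api": "arm_command", "payload": {
  "commands": [
    {"tx": 0, "ty": -0.01, "tz": 0, "twist": 0},
    {"tx": 0, "ty": -0.02, "tz": 0, "twist": 0},
    {"tx": 0, "ty": -0.03, "tz": 0, "twist": 0},
    {"tx": 0, "ty": -0.04, "tz": 0, "twist": 0},
    {"tx": 0, "ty": -0.05, "tz": 0, "twist": 0},
    {"tx": 0, "ty": -0.06, "tz": 0, "twist": 0},
    {"tx": 0, "ty": -0.06, "tz": 0, "twist": 0},
    {"tx": 0, "ty": -0.06, "tz": 0, "twist": 0}
  ]
}}

```text
t: 34.73
eef_pos: [0.5148, 0.1715, 0.0688]
ee_rot: [-3.141, 0.0, -1.659]
force: [-0.8, 1.1, -0.8]
width: 0.0003
gripper_force: 0.0
```

```bash
python3 - <<'E'
from h import *
np.set_printoptions(precision=4,suppress=True)
for c in('scene','side','wrist'):
  f=grab_frame(c);save(f,c+'9')
  for q,z in(('drawer_handle',.072),('drawer_floor',.008)):
    for r in spot_point(q,c)[:2]: print(c,q,round(r['score'],2),np.array(r['uv']),onz(c,r['uv'],z))
E
```

```text
scene drawer_handle 0.56 [259.9 235.1] [0.5339 0.1689 0.072 ]
scene drawer_floor 0.88 [237.7 229.6] [0.6339 0.1594 0.008 ]
side drawer_handle 0.79 [294.2 159.9] [0.5448 0.2031 0.072 ]
side drawer_floor 0.82 [326.9 178.7] [0.6223 0.1563 0.008 ]
wrist drawer_handle 0.85 [276.2 251.3] [0.5367 0.167  0.072 ]
wrist drawer_floor 0.62 [165. 209.] [0.6285 0.1566 0.008 ]
```

View pics/wrist9.png

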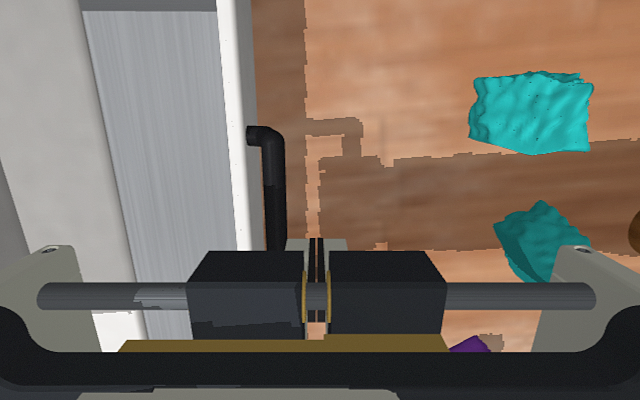

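The wrist view shows the drawer nearly shut, with the bar at (277,190) touching the fingers. I'll push on in small steps until it stops.

Request:
{"api": "arm_command", "payload": {
  "commands": [
    {"tx": 0, "ty": -0.005, "tz": 0, "twist": 0},
    {"tx": 0, "ty": -0.01, "tz": 0, "twist": 0},
    {"tx": 0, "ty": -0.015, "tz": 0, "twist": 0},
    {"tx": 0, "ty": -0.02, "tz": 0, "twist": 0},
    {"tx": 0, "ty": -0.02, "tz": 0, "twist": 0},
    {"tx": 0, "ty": -0.02, "tz": 0, "twist": 0},
    {"tx": 0, "ty": -0.02, "tz": 0, "twist": 0},
    {"tx": 0, "ty": -0.02, "tz": 0, "twist": 0}
  ]
}}

```text
t: 35.85
eef_pos: [0.5198, 0.171, 0.0689]
ee_rot: [-3.141, 0.0, -1.659]
force: [0.2, 0.3, -0.6]
width: 0.0004
gripper_force: 0.0
```

Request:
{"api": "arm_command", "payload": {
  "commands": [
    {"tx": 0, "ty": -0.004, "tz": 0, "twist": 0},
    {"tx": 0, "ty": -0.008, "tz": 0, "twist": 0},
    {"tx": 0, "ty": -0.012, "tz": 0, "twist": 0},
    {"tx": 0, "ty": -0.016, "tz": 0, "twist": 0},
    {"tx": 0, "ty": -0.016, "tz": 0, "twist": 0},
    {"tx": 0, "ty": -0.016, "tz": 0, "twist": 0},
    {"tx": 0, "ty": -0.016, "tz": 0, "twist": 0},
    {"tx": 0, "ty": -0.016, "tz": 0, "twist": 0}
  ]
}}

```text
t: 36.52
eef_pos: [0.5237, 0.1706, 0.0689]
ee_rot: [-3.141, 0.0, -1.659]
force: [0.2, -0.3, 0.2]
width: 0.0005
gripper_force: 0.0
```

Request:
{"api": "arm_command", "payload": {
  "commands": [
    {"tx": 0, "ty": -0.004, "tz": 0, "twist": 0},
    {"tx": 0, "ty": -0.008, "tz": 0, "twist": 0},
    {"tx": 0, "ty": -0.012, "tz": 0, "twist": 0},
    {"tx": 0, "ty": -0.016, "tz": 0, "twist": 0},
    {"tx": 0, "ty": -0.016, "tz": 0, "twist": 0},
    {"tx": 0, "ty": -0.016, "tz": 0, "twist": 0},
    {"tx": 0, "ty": -0.016, "tz": 0, "twist": 0},
    {"tx": 0, "ty": -0.016, "tz": 0, "twist": 0}
  ]
}}

```text
t: 37.18
eef_pos: [0.5264, 0.1703, 0.0687]
ee_rot: [3.14, -0.0, -1.66]
force: [-8.1, 3.4, 5.4]
width: 0.0006
gripper_force: 4.2
```

Request:
{"api": "arm_command", "payload": {
  "commands": [
    {"tx": 0, "ty": -0.004, "tz": 0, "twist": 0},
    {"tx": 0, "ty": -0.008, "tz": 0, "twist": 0},
    {"tx": 0, "ty": -0.012, "tz": 0, "twist": 0},
    {"tx": 0, "ty": -0.012, "tz": 0, "twist": 0},
    {"tx": 0, "ty": -0.012, "tz": 0, "twist": 0},
    {"tx": 0, "ty": -0.012, "tz": 0, "twist": 0},
    {"tx": 0, "ty": -0.012, "tz": 0, "twist": 0},
    {"tx": 0, "ty": -0.012, "tz": 0, "twist": 0}
  ]
}}

```text
t: 37.85
eef_pos: [0.5267, 0.1701, 0.0686]
ee_rot: [3.136, -0.001, -1.66]
force: [-21.4, 7.5, 14.9]
width: 0.0003
gripper_force: 12.2
```

```bash
python3 - <<'E'
from h import *
np.set_printoptions(precision=4,suppress=True)
s=get_state();print(s['eef_pos'],s['force'])
rows=[]
for c in('scene','side','wrist'):
  f=grab_frame(c);save(f,c+'10')
  for q,z in(('drawer_handle',.072),('drawer_floor',.008)):
    for r in spot_point(q,c)[:1]: print(c,q,round(r['score'],2),np.array(r['uv']),onz(c,r['uv'],z))
a=cv2.imread('pics/wrist9.png')[:260,:400];b=cv2.imread('pics/wrist10.png')[:260,:400]
cv2.imwrite('pics/cmp10.png',np.hstack([a,b]))
E
```

```text
[0.5267 0.1701 0.0686] [-21.405    7.4956  14.8741]
scene drawer_handle 0.82 [258.3 234.4] [0.5386 0.1698 0.072 ]
scene drawer_floor 0.69 [239.6 229.4] [0.6304 0.1557 0.008 ]
side drawer_handle 0.93 [301.4 161.9] [0.5572 0.1849 0.072 ]
side drawer_floor 0.93 [334.7 179.2] [0.6401 0.1432 0.008 ]
wrist drawer_handle 0.83 [277.6 251.9] [0.548 0.166 0.072]
wrist drawer_floor 0.71 [166.4 207.3] [0.6384 0.1536 0.008 ]
```

View pics/cmp10.png

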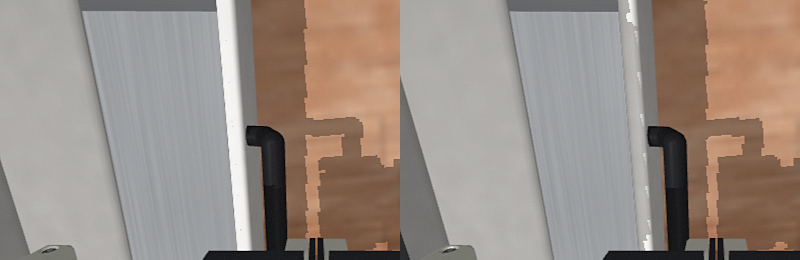

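Force rose to 21 N against the end stop and the right half of the comparison shows the panel further in, so the drawer is shut. Back off, rise and look at the button.

Request:
{"api": "arm_command", "payload": {
  "commands": [
    {"tx": 0, "ty": 0.03, "tz": 0, "twist": 0},
    {"tx": 0, "ty": 0.08, "tz": 0, "twist": 0},
    {"tx": 0, "ty": 0.1, "tz": -0.1, "twist": 0},
    {"tx": 0, "ty": 0.1, "tz": -0.25, "twist": 0},
    {"tx": 0, "ty": 0.1, "tz": -0.4, "twist": 0},
    {"tx": 0, "ty": 0.1, "tz": -0.55, "twist": 0},
    {"tx": 0, "ty": 0.1, "tz": -0.7, "twist": 0},
    {"tx": 0, "ty": 0.1, "tz": -0.8, "twist": 0}
  ]
}}

```text
t: 38.97
eef_pos: [0.5067, 0.1723, 0.2732]
ee_rot: [-3.137, 0.002, -1.659]
force: [0.5, -0.3, 0.3]
width: 0.0004
gripper_force: 0.0
```

Request:
{"api": "arm_command", "payload": {
  "commands": [
    {"tx": 0, "ty": -0.1, "tz": 0, "twist": 0},
    {"tx": -0.1, "ty": -0.2, "tz": 0, "twist": 0},
    {"tx": -0.2, "ty": -0.3, "tz": 0, "twist": 0},
    {"tx": -0.3, "ty": -0.4, "tz": 0, "twist": 0},
    {"tx": -0.3, "ty": -0.45, "tz": 0, "twist": 0},
    {"tx": -0.3, "ty": -0.45, "tz": 0, "twist": 0},
    {"tx": -0.3, "ty": -0.45, "tz": 0, "twist": 0},
    {"tx": -0.3, "ty": -0.45, "tz": 0, "twist": 0}
  ]
}}

```text
t: 39.63
eef_pos: [0.624, 0.2365, 0.2686]
ee_rot: [3.141, -0.0, -1.66]
force: [-0.6, -0.9, -0.5]
width: 0.0004
gripper_force: 0.0
```

```bash
python3 - <<'E'
from h import *
np.set_printoptions(precision=4,suppress=True)
s=get_state();print(s['eef_pos'],s['ee_rot'][2])
print('head',onz('scene',(202,182),.2),onz('scene',(215,212),.083))
rays=[]
for c in('scene','side','wrist'):
  f=grab_frame(c);save(f,c+'11')
  h=cv2.cvtColor(f,cv2.COLOR_RGB2HSV);m=cv2.inRange(h,(50,120,50),(80,255,255))
  u=proj(c,np.array([.673,.27,.1])).astype(int);w=30 if c!='wrist' else 80
  m2=np.zeros_like(m);y0,x0=max(u[1]-w,0),max(u[0]-w,0);m2[y0:u[1]+w,x0:u[0]+w]=m[y0:u[1]+w,x0:u[0]+w]
  M=cv2.moments(m2,True)
  if M['m00']>20:
    ce=(M['m10']/M['m00'],M['m01']/M['m00']);print(c,u,M['m00'],ce,onz(c,ce,.098));rays.append(ray(c,ce))
  for r in spot_point('start_button_top',c)[:1]: print(c,round(r['score'],2),r['uv'],onz(c,r['uv'],.1))
print(tri(rays))
E
```

```text
[0.624  0.2365 0.2686] -1.6597778378956698
head [0.6687 0.2041 0.2   ] [0.6692 0.1911 0.083 ]
scene [188 225] 116.0 (189.43103448275863, 226.63793103448276) [0.6699 0.2689 0.098 ]
scene 0.58 [324.8, 188.6] [ 0.4897 -0.0365  0.1   ]
side [321 127] 38.0 (322.1842105263158, 127.47368421052632) [0.6761 0.2729 0.098 ]
side 0.48 [323.3, 127.2] [0.6779 0.2697 0.1   ]
wrist [275 211] 645.0 (276.96589147286824, 207.38449612403102) [0.6714 0.2664 0.098 ]
wrist 0.76 [275.8, 207.2] [0.6724 0.2654 0.1   ]
(array([0.6715, 0.2677, 0.0992]), [np.float64(0.002316333310937246), np.float64(0.002723048120059342), np.float64(0.0016708258819861125)])
```

View pics/wrist11.png

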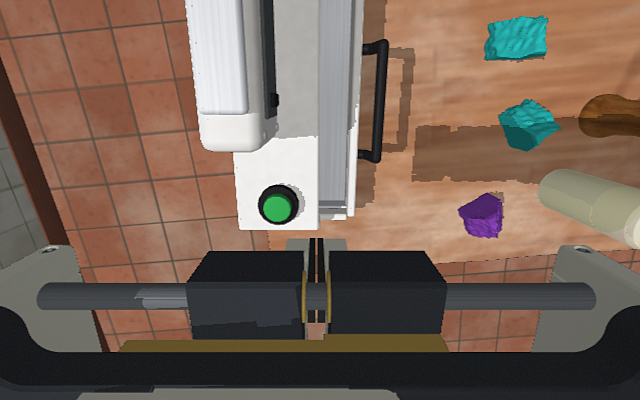

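The wrist view shows the green button at (277,207), clear of the feed head, and the drawer shut. Moving above the button.

```bash
python3 - <<'E'
from h import *
go(.6715,.269,.125,-1.66)
E
```

```text
go tx -0.145 ty -0.178 tz 0.578 tw 0.000 dist mm 155 rows rot 0.0
```

Request:
{"api": "arm_command", "payload": {
  "commands": [
    {"tx": -0.145, "ty": -0.178, "tz": 0, "twist": 0},
    {"tx": -0.145, "ty": -0.178, "tz": 0.05, "twist": 0},
    {"tx": -0.145, "ty": -0.178, "tz": 0.18, "twist": 0},
    {"tx": -0.145, "ty": -0.178, "tz": 0.3, "twist": 0},
    {"tx": -0.145, "ty": -0.178, "tz": 0.42, "twist": 0},
    {"tx": -0.145, "ty": -0.178, "tz": 0.52, "twist": 0},
    {"tx": -0.145, "ty": -0.178, "tz": 0.578, "twist": 0},
    {"tx": -0.145, "ty": -0.178, "tz": 0.578, "twist": 0}
  ]
}}

```text
t: 40.6
eef_pos: [0.6696, 0.268, 0.12]
ee_rot: [3.136, -0.004, -1.66]
force: [0.3, 0.1, -1.0]
width: 0.0006
gripper_force: 0.0
```

Request:
{"api": "arm_command", "payload": {
  "commands": [
    {"tx": 0, "ty": 0, "tz": 0, "twist": 0},
    {"tx": 0, "ty": 0, "tz": 0.04, "twist": 0},
    {"tx": 0, "ty": 0, "tz": 0.08, "twist": 0},
    {"tx": 0, "ty": 0, "tz": 0.1, "twist": 0},
    {"tx": 0, "ty": 0, "tz": 0.11, "twist": 0},
    {"tx": 0, "ty": 0, "tz": 0.12, "twist": 0},
    {"tx": 0, "ty": 0, "tz": 0.124, "twist": 0},
    {"tx": 0, "ty": 0, "tz": 0.124, "twist": 0}
  ]
}}

```text
t: 41.27
eef_pos: [0.6726, 0.2697, 0.0989]
ee_rot: [-3.138, 0.002, -1.658]
force: [-11.0, -1.0, 27.7]
width: 0.0005
gripper_force: 13.7
```

Request:
{"api": "arm_command", "payload": {
  "commands": [
    {"tx": 0, "ty": 0, "tz": -0.016, "twist": 0},
    {"tx": 0, "ty": 0, "tz": -0.016, "twist": 0},
    {"tx": 0, "ty": 0, "tz": -0.016, "twist": 0},
    {"tx": 0, "ty": 0, "tz": -0.016, "twist": 0},
    {"tx": 0, "ty": 0, "tz": -0.016, "twist": 0},
    {"tx": 0, "ty": 0, "tz": -0.016, "twist": 0},
    {"tx": 0, "ty": 0, "tz": -0.016, "twist": 0},
    {"tx": 0, "ty": 0, "tz": -0.016, "twist": 0}
  ]
}}

```text
t: 41.93
eef_pos: [0.6726, 0.2697, 0.0993]
ee_rot: [-3.139, 0.001, -1.659]
force: [-2.8, 0.2, 10.0]
width: 0.0005
gripper_force: 5.2
```

Request:
{"api": "arm_command", "payload": {
  "commands": [
    {"tx": 0, "ty": 0, "tz": -0.012, "twist": 0},
    {"tx": 0, "ty": 0, "tz": -0.012, "twist": 0},
    {"tx": 0, "ty": 0, "tz": -0.012, "twist": 0},
    {"tx": 0, "ty": 0, "tz": -0.012, "twist": 0},
    {"tx": 0, "ty": 0, "tz": -0.012, "twist": 0},
    {"tx": 0, "ty": 0, "tz": -0.012, "twist": 0},
    {"tx": 0, "ty": 0, "tz": -0.012, "twist": 0},
    {"tx": 0, "ty": 0, "tz": -0.012, "twist": 0}
  ]
}}

```text
t: 42.6
eef_pos: [0.6722, 0.2694, 0.1004]
ee_rot: [-3.141, 0.0, -1.659]
force: [2.1, 2.9, 4.2]
width: 0.0005
gripper_force: 2.1
```

Request:
{"api": "arm_command", "payload": {
  "commands": [
    {"tx": 0, "ty": 0, "tz": -0.012, "twist": 0},
    {"tx": 0, "ty": 0, "tz": -0.012, "twist": 0},
    {"tx": 0, "ty": 0, "tz": -0.012, "twist": 0},
    {"tx": 0, "ty": 0, "tz": -0.012, "twist": 0},
    {"tx": 0, "ty": 0, "tz": -0.012, "twist": 0},
    {"tx": 0, "ty": 0, "tz": -0.012, "twist": 0},
    {"tx": 0, "ty": 0, "tz": -0.012, "twist": 0},
    {"tx": 0, "ty": 0, "tz": -0.012, "twist": 0}
  ]
}}

```text
t: 43.27
eef_pos: [0.6716, 0.2689, 0.1031]
ee_rot: [3.141, -0.0, -1.659]
force: [0.5, 0.6, 2.7]
width: 0.0002
gripper_force: 1.3
```

The force followed the spring on release (4.2 N, then 2.7 N) after a hard stop at 0.099, so the button was fully down. Retract and check.

Request:
{"api": "arm_command", "payload": {
  "commands": [
    {"tx": 0, "ty": 0, "tz": -0.1, "twist": 0},
    {"tx": 0, "ty": 0, "tz": -0.22, "twist": 0},
    {"tx": 0, "ty": 0, "tz": -0.36, "twist": 0},
    {"tx": 0, "ty": 0, "tz": -0.5, "twist": 0},
    {"tx": 0, "ty": 0.15, "tz": -0.6, "twist": 0},
    {"tx": 0, "ty": 0.3, "tz": -0.65, "twist": 0},
    {"tx": 0, "ty": 0.45, "tz": -0.65, "twist": 0},
    {"tx": 0, "ty": 0.55, "tz": -0.65, "twist": 0}
  ]
}}

```text
t: 43.93
eef_pos: [0.532, 0.2808, 0.2665]
ee_rot: [3.141, 0.001, -1.66]
force: [-0.6, 1.0, 0.4]
width: 0.0004
gripper_force: 0.0
```

Request:
{"api": "arm_command", "payload": {
  "commands": [
    {"tx": -0.1, "ty": 0.1, "tz": 0, "twist": 0},
    {"tx": -0.2, "ty": 0.2, "tz": 0, "twist": 0},
    {"tx": -0.3, "ty": 0.2, "tz": 0, "twist": 0},
    {"tx": -0.35, "ty": 0.2, "tz": 0, "twist": 0},
    {"tx": -0.35, "ty": 0.2, "tz": 0, "twist": 0},
    {"tx": -0.35, "ty": 0.2, "tz": 0, "twist": 0},
    {"tx": -0.35, "ty": 0.2, "tz": 0, "twist": 0},
    {"tx": -0.35, "ty": 0.2, "tz": 0, "twist": 0}
  ]
}}

```text
t: 44.6
eef_pos: [0.4931, 0.3718, 0.2655]
ee_rot: [3.141, -0.001, -1.661]
force: [0.2, 0.2, 0.2]
width: 0.0005
gripper_force: 0.0
```

```bash
python3 - <<'E'
from h import *
np.set_printoptions(precision=4,suppress=True)
f=grab_frame('scene');g=grab_frame('side')
print(tote(get=lambda c:f,cams=('scene',),x0=(.539,-.1225,.2)))
for c in('scene','side'):
  for q,z in(('drawer_handle',.072),('cheese_1',.005)):
    for r in spot_point(q,c)[:8]: print(c,q,round(r['score'],2),np.array(r['uv']),onz(c,r['uv'],z))
a=cv2.resize(f[130:280,160:360],None,fx=2,fy=2);b=cv2.resize(g[110:310,260:460],(400,400))
save(np.hstack([cv2.copyMakeBorder(a,0,100,0,0,0),b]),'end')
E
```

```text
(array([ 0.5391, -0.1233,  0.2054]), np.float64(0.035542490646713))
scene drawer_handle 0.62 [259.6 229.7] [0.5464 0.157  0.072 ]
scene drawer_handle 0.61 [386.4 169.5] [ 0.4135 -0.2315  0.072 ]
scene drawer_handle 0.57 [312.6 190.8] [ 0.5272 -0.0317  0.072 ]
scene cheese_1 0.86 [323.2 177.8] [ 0.5777 -0.1476  0.005 ]
scene cheese_1 0.84 [346.5 184.3] [ 0.5052 -0.1685  0.005 ]
scene cheese_1 0.8 [307.9 304.4] [0.3469 0.2138 0.005 ]
scene cheese_1 0.69 [312.4 188.2] [ 0.5757 -0.0917  0.005 ]
scene cheese_1 0.68 [322.7 268.4] [0.3797 0.1142 0.005 ]
scene cheese_1 0.62 [259.2 334.3] [0.3857 0.3358 0.005 ]
scene cheese_1 0.53 [331.1 201.6] [ 0.4991 -0.0822  0.005 ]
side drawer_handle 0.82 [299.9 165.4] [0.5459 0.1728 0.072 ]
side cheese_1 0.96 [355.9 270.3] [ 0.5047 -0.1585  0.005 ]
side cheese_1 0.91 [229.3 172.3] [0.3966 0.3285 0.005 ]
side cheese_1 0.9 [358.6 237. ] [ 0.5696 -0.0761  0.005 ]
side cheese_1 0.82 [229.9 204.5] [0.3452 0.1947 0.005 ]
side cheese_1 0.67 [381.3 252.8] [ 0.5858 -0.1453  0.005 ]
side cheese_1 0.57 [338.3 251.6] [ 0.5012 -0.0911  0.005 ]
side cheese_1 0.56 [251.8 222.5] [0.367  0.1022 0.005 ]
```

View pics/end.png

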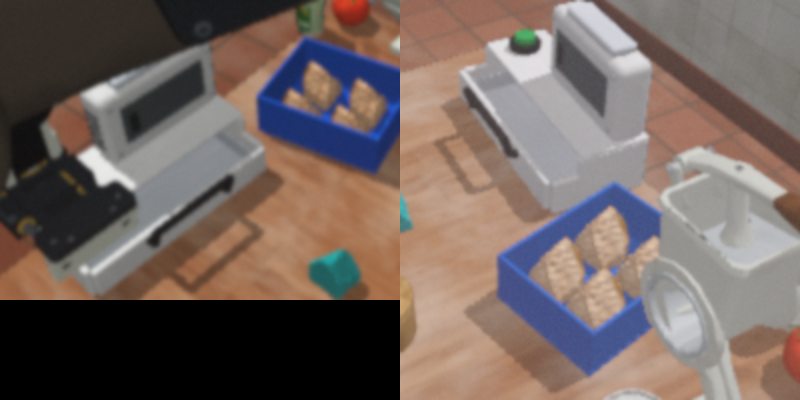

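Both views show four chunks in the tote, the drawer shut and empty, and the button up. Handing in.

```bash
python3 -c "
from station import *
print(job_done())"
```

```text
the job is handed in; nothing more can be done
None
```

All four chunks are in the tote, the drawer is pushed shut, and the green button was pressed fully down and released; the job is handed in at about 45 s, and the hand-in call returned no verdict.

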